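# Unlock the bench shear

### The job

The cutting lever of the sheet-metal shear is locked down by a spring bolt. Draw the bolt right back out of the lever by its knob and turn the knob down into the side notch of its barrel, as far as it goes, so that the bolt stays parked; then raise the lever by its grip all the way to its stop and leave it standing open. Leave the other tools and the copper sheet where they lie.

Things in the scene. Friction and masses are not known exactly. Their poses are not given: they have to be found in the camera images.
- shear: bench shear, fixed. Origin on the table under its bed; x runs along the lever from grip (-x, robot's side) to pivot, y left across the bed, z up. Bed 280 x 198 mm (x -130..150, y -88..110), top 70 mm up. The lever lies along the bed's right edge: plate 12 mm thick, y -103..-91, top 105 mm up when down. The bolt's barrel stands on a bracket to its right
- bolt_barrel (a point): centre of the bolt's barrel, axes as the shear's: a tube 28 mm across along y, axis 85 mm above the table, from 39 mm on the lever's side (+y) to 39 mm on the outer side. A 12 mm slot runs along its top for the handle's stalk; at the slot's outer end a side notch, 16 mm wide along y (7 to 23 mm outward of this point), leads down the barrel's -x side, the side of the lever's grip
- bolt (a joint): how far the bolt is drawn out of the lever's bore, along the shear's -y, in m: 0 locked, 0.015 the pin just leaves the lever, from 0.027 the stalk can turn into the side notch, 0.035 hard end of travel. A spring pushes it back to 0 (3 N locked, 6 N drawn); once the stalk is in the notch, the notch's wall holds it at about 0.027
- bolt_handle (a joint): angle of the bolt's handle about the bolt's axis, in rad: 0 straight up; grows as the knob swings down towards the shear's -x; 1.15 is the end, fully down in the notch. While the bolt is drawn less than 0.027 the slot keeps it upright (-0.12 to 0.15). Turns with almost no force
- bolt_knob (a point): centre of the black ball knob, 18 mm across, on the handle's steel stalk (8 mm thick), 55 mm from the bolt's axis: 140 mm above the table when upright, 108 mm when parked. Locked it is at x -85, y -135 mm in the shear's frame; parked at x -135, y -162 mm
- lever (a joint): angle of the cutting lever about its pivot, in rad: 0 down (locked at the start), 0.75 fully raised, at its stop. Pivot axis along the shear's y, at x 105, y -97 mm in the shear's frame, 85 mm above the table; the grip end goes up and back. The pivot is stiff: the lever stays where it is left and takes 5 to 10 N at the grip to raise
- lever_grip (a point): centre of the lever's black round grip, which lies along the lever: 105 mm long, 26 mm thick at this point, 28 mm near its ends, 302 mm from the pivot; 85 mm above the table when down, 291 mm when fully raised. Axes as the lever's (x along it to the pivot, y across)
- copper_sheet: bystander, to be left alone: flat copper blank 85 x 60 x 3 mm lying on the shear's bed
- bench_block: bystander, to be left alone: square steel block 100 x 100 x 20 mm in front of the shear's bed, left of the lever's grip
- chasing_hammer: bystander, to be left alone: hammer 240 mm long lying left of the shear
- bench_pin: bystander, to be left alone: brown wooden wedge board with a V slot, 145 x 75 x 22 mm
- ring_mandrel: bystander, to be left alone: tapered steel rod 280 mm long, 22 mm thick, lying right of the bolt
- water_bottle: bystander, to be left alone: lilac bottle with a steel cap, 68 mm across, 210 mm tall
- flux_jar: bystander, to be left alone: amber jar with a white cap, 66 mm across, 60 mm tall
- flat_pliers: bystander, to be left alone: pliers with black handles, 140 mm long, 14 mm high, lying flat

How it is judged:
On the way, in this order (a step that is already met when the one before it is completed fails the run):
1. the bolt is drawn and its handle turned down in the side notch, with the lever still down (value of joint bolt above 0.022 m and value of joint bolt_handle above 0.8 rad and value of joint lever below 0.15 rad), for 0.2 s.
2. the lever is raised to its stop (value of joint lever above 0.68 rad), for 0.2 s.
At the end, for the whole second after the job is handed in: the bolt is parked: drawn more than 22 mm with its handle turned down more than 0.8 rad in the notch; the lever stands raised by more than 0.68 rad (of 0.75), at rest (value of joint bolt above 0.022 m and value of joint bolt_handle above 0.8 rad and value of joint lever above 0.68 rad and velocity of joint lever between -0.05 and 0.05 rad/s); the robot touches nothing.
It fails at once if a bystander is moved by more than 30 mm (distance of any of copper_sheet, bench_block, chasing_hammer, bench_pin, ring_mandrel, water_bottle, flux_jar, flat_pliers from where it was at the start of the episode above 0.03 m).
It also fails if it takes over 58 s, if anything falls off the work surface, if the arm or the gripper's body presses on something with over 40 N, if the wrist force passes 120 N, or if a joint passes its speed limit or range.

### The arm

A 7-joint arm with a two-finger parallel gripper is mounted at the origin on the work surface. World frame = base frame: x ahead of the robot, y to its left, z up, the work surface at z = 0. Lengths are in m, angles in rad, forces in N, time in s.
With the tool pointing down it reaches from about 0.425 to 0.925 m from the base axis. Payload 6.8 kg.
Tool frame: the origin (TCP) lies on the centre line of the jaws, within the pads' length; the fingertips stand 17 mm ahead of it and the grasp point (between the pads) lies 2 mm behind it (nose_length is the distance from the TCP to the fingertips, in m); z points along the fingers, x is the direction in which the jaws open and shut, and the axes are right-handed (so a half turn about z gives the same grasp; the last joint's range is limited). The gripper opens to 85 mm and grips with 20 to 120 N. Pads are 22 mm wide; open, the fingers measure 114 mm over their backs; the gripper's body (76 mm by 85 mm) begins 54 mm behind the grasp point. The pads swing forward as they close: fully open they stand 13 mm farther back than shut.
Start: joints at [1.037, 0.477, 0.022, 1.555, -0.011, 1.109, -0.083], TCP at [0.279, -0.615, 0.248] pointing down, gripper open.
Joint ranges: [-2.96, 2.96], [-0.34, 2.1], [-1.41, 1.46], [0.24, 2.44], [-1.37, 4.51], [0.17, 1.92], [-2.96, 2.96]. Speed limits (rad/s): [2.39, 2.39, 3.14, 3.14, 3.14, 3.14, 3.14].

### API

Orientations are given as a unit quaternion [w, x, y, z].
In Python, from station import * gives the robot as it stands.
- The arm moves only by the tool send_rows, never from a script. Its argument "commands" is a list of rows, each an object with "translation": the shift along the tool's x, y, z in m, a list of three; "rot": the turn, a rotation vector about the tool's x, y, z in degrees, a list of three; "grip": the finger opening in m, from 0 to 0.0854. In form: [{"translation": [tx, ty, tz], "rot": [rx, ry, rz], "grip": grip}, ...]. A call has exactly 5 rows; each row shifts and turns the commanded pose from where the row before left it, along the tool's axes as they then stand; what a row does not reach is not made up. A row lasts 1/12 s, in which the tool goes at most 41.7 mm and 7.16 degrees, less where a joint would pass 70% of its speed; a pose out of reach is approached as far as the arm can. A call with a gripper value outside its range is refused whole. The fingers move at their own pace and stop on an object; "force" is the grip in N (left out, the last holds). Time passes only in rows, so rows that do not move let the fingers close, or fill a call up. It gives the time, the measured TCP pose, the force and the opening at its end, in the units of the state.
- get_obs(): the state, without advancing time (a new reading comes with each control period).
- read_camera(name): name is "side" or "top" or "wrist"; returns a dict with "pixels" (420x560x3 uint8, red, green, blue), "depth" (420x560 float32, m along the optical axis (not along the pixel's ray), 0 where there is no reading), "mtx" (3x3 intrinsics, pixels), "dist" ([k1, k2, p1, p2, k3] as OpenCV has them; the pictures are not rectified), "extrinsics" (4x4, takes a point from camera to world coordinates). Camera axes: x right, y up, looking along -z (the intrinsics and any distortion apply to the point x, -y, -z); pixel columns grow to the right and rows downward; lengths in m; the calibration is good to about 2 mm. A picture is of the moment at which its call begins.
- hand_in(): hands the job in, once; it reports no verdict.
The state is a dict: "t": time; "q": joint angles; "joint_vel": joint speeds; "joint_torque": joint torques, N m; "eef_pos": TCP position; "tool_rot": TCP orientation; "contact_force": force on the tool from outside, world axes, zero at the start; "torque": the same for the moment, N m; "gripper_width": opening from 0.0 (shut) to 1.0 (fully open).
Only numpy, scipy, OpenCV 4.12 (cv2) and the standard library are available. Lean on these libraries where they do the work, as an engineer would, in place of code of your own. Each camera call takes 0.05 s, during which the arm holds its last target.

## Working session

There is one attempt and no reset: what is moved stays moved. The work goes in short steps, Python scripts to look and compute and a tool call to move; the robot and the scene stay as the last step left them, time stands still between calls to the robot, and variables do not carry over. Pictures are saved under pics/ and viewed, and the job is handed in when it is done.

Besides the shell and the picture viewer there is one more tool, called after "Emit:" as a command line: name --argument value ..., lists and objects as JSON in quotes. send_rows: Moves the arm, as the interface text tells. Its arguments: {"type":"object","properties":{"commands":{"type":"array","items":{"type":"object","properties":{"translation":{"type":"array","items":{"type":"number"}},"rot":{"type":"array","items":{"type":"number"}},"grip":{"type":"number"}}}},"force":{"type":"number"}},"required":["commands"]}

```bash
ls; mkdir -p pics; python3 - <<'E'
from station import *
import cv2
print(get_obs())
for n in ("side","top","wrist"):
    c=read_camera(n); cv2.imwrite(f"pics/{n}0.png",cv2.cvtColor(c["pixels"],cv2.COLOR_RGB2BGR)); print(n,c["mtx"],c["dist"],c["extrinsics"])
E
```

```text
pics
{'t': 0.0, 'q': array([ 1.03686744,  0.47783127,  0.02233817,  1.55646033, -0.01151714,
        1.10931483, -0.08306747]), 'joint_vel': array([ 0.00130486, -0.00017758, -0.00013375,  0.00065023,  0.00114282,
       -0.00205064,  0.00082324]), 'joint_torque': array([ 4.64925233e-05, -5.96452260e+01,  1.60760086e+00, -2.81193119e+01,
        1.23612213e-02,  9.27587680e-03,  1.31045562e-05]), 'eef_pos': array([ 0.27858231, -0.61420191,  0.24730102]), 'tool_rot': array([-4.56870070e-04,  8.40570654e-01, -5.41701105e-01, -8.24813676e-04]), 'contact_force': array([ 0.36289604, -0.27329813,  0.64163934]), 'torque': array([-0.05264104,  0.02245284, -0.00969291]), 'gripper_width': 1.0005995104639442}
side [[494.12943791   0.         279.39470409]
 [  0.         494.12943791 206.86598575]
 [  0.           0.           1.        ]] [-0.15667037  0.          0.          0.          0.        ] [[-0.8505495   0.3481517  -0.39415218  0.0100149 ]
 [-0.52549984 -0.53360653  0.66265677  0.96531841]
 [ 0.0203829   0.77074929  0.63681243  1.04235133]
 [ 0.          0.          0.          1.     
[... 157 characters left out ...]
   0.         0.         0.        ] [[-2.27550840e-02  9.76876857e-01 -2.12588365e-01  3.54969023e-01]
 [-9.99740698e-01 -2.20513778e-02  5.68094514e-03 -4.93884553e-03]
 [ 8.61717465e-04  2.12662511e-01  9.77125332e-01  1.23113582e+00]
 [ 0.00000000e+00  0.00000000e+00  0.00000000e+00  1.00000000e+00]]
wrist [[364.57079381   0.         277.90327052]
 [  0.         364.57079381 212.06272456]
 [  0.           0.           1.        ]] [0.01917491 0.         0.         0.         0.        ] [[ 0.41187672  0.87419757  0.25716954  0.34419328]
 [-0.91123799  0.3956601   0.1144483  -0.58472034]
 [-0.0017013  -0.28148125  0.95956522  0.37166927]
 [ 0.          0.          0.          1.        ]]
```

View pics/top0.png

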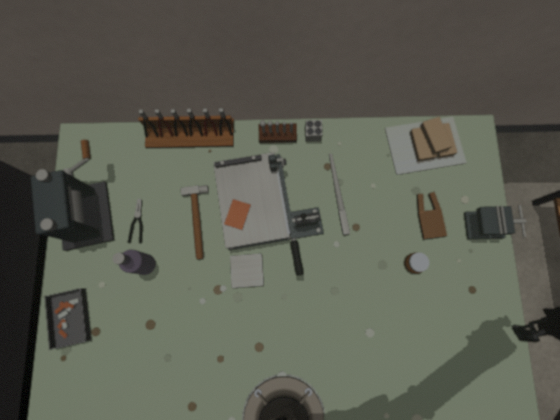

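View pics/side0.png

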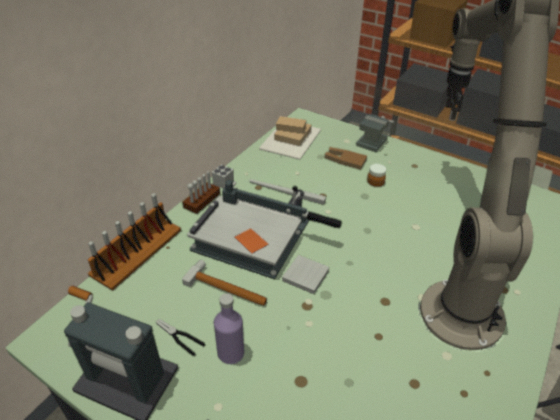

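View pics/wrist0.png

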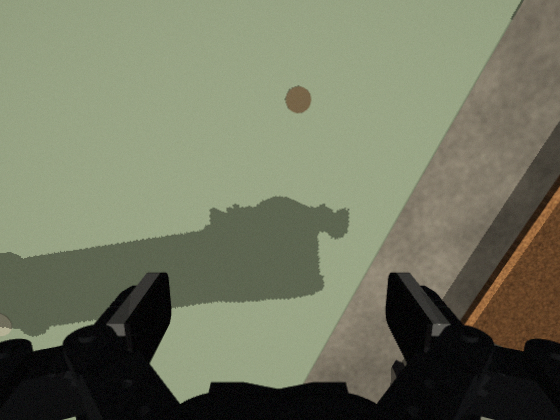

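The top view shows the shear near (253,205), the grip at (297,258) and the bolt bracket at (307,220). I'll zoom in and measure these.

```bash
cat > h.py <<'E'
from station import *
import cv2, numpy as np
def save(a,name): cv2.imwrite("pics/"+name,cv2.cvtColor(a,cv2.COLOR_RGB2BGR))
def crop(c,name,u0,v0,u1,v1,s):
    a=c["pixels"][v0:v1,u0:u1]; a=cv2.resize(a,None,fx=s,fy=s,interpolation=cv2.INTER_CUBIC); a=np.clip(a.astype(float)*1.5,0,255).astype(np.uint8);save(a,name)
def ray(c,u,v):
    p=cv2.undistortPoints(np.array([[[u,v]]],float),c["mtx"],c["dist"])[0,0]
    d=np.array([p[0],-p[1],-1.0]); E=c["extrinsics"]; return E[:3,3],E[:3,:3]@d
def atz(c,u,v,z):
    o,d=ray(c,u,v); return o+d*(z-o[2])/d[2]
def atd(c,u,v):
    o,d=ray(c,u,v); return o+d*c["depth"][int(round(v)),int(round(u))]
def proj(c,P):
    E=c["extrinsics"]; p=E[:3,:3].T@(np.asarray(P,float)-E[:3,3]); p=np.array([p[0],-p[1],-p[2]])
    return cv2.projectPoints(p.reshape(1,1,3),np.zeros(3),np.zeros(3),c["mtx"],c["dist"])[0].ravel()
E
python3 - <<'E'
from h import *
c=read_camera("top"); crop(c,"topc.png",200,140,350,290,5)
s=read_camera("side"); crop(s,"sidec.png",180,150,350,280,4)
E
```

```text
(no output)
```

View pics/topc.png

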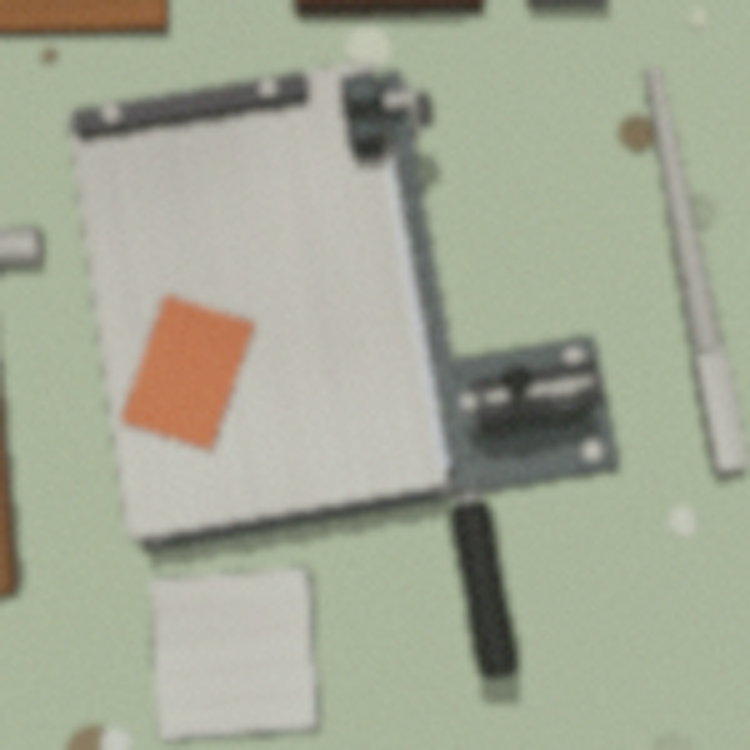

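View pics/sidec.png

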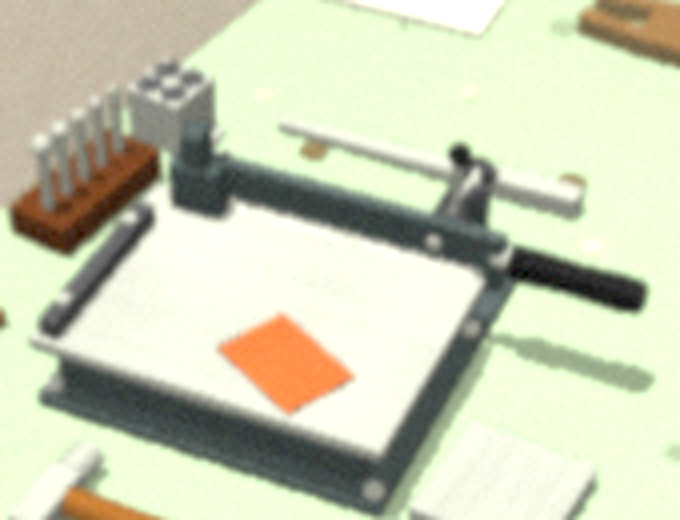

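```bash
cat > fit.py <<'E'
from h import *
from scipy.optimize import least_squares
c=read_camera("top"); s=read_camera("side")
T=lambda x,y:(200+x/5-.4,140+y/5-.4)
S=lambda x,y:(180+x/4-.4,150+y/4-.4)
obs=[(c,T(130,538),(-.13,.11,.07)),(c,T(448,487),(-.13,-.088,.07)),(c,T(517,378),(-.085,-.135,.14)),
(c,T(471,505),(-.144,-.097,.098)),(c,T(499,675),(-.249,-.097,.09)),
(s,S(460,155),(-.085,-.135,.14)),(s,S(383,455),(-.13,.11,.07)),(s,S(35,340),(.15,.11,.07)),(s,S(638,293),(-.249,-.097,.085))]
def w(p,P):
    x,y,a=p; return np.array([x+np.cos(a)*P[0]-np.sin(a)*P[1],y+np.sin(a)*P[0]+np.cos(a)*P[1],P[2]])
def r(p): return np.concatenate([proj(C,w(p,P))-uv for C,uv,P in obs])
f=least_squares(r,[.5,.05,.1],loss='soft_l1'); print(f.x); print(r(f.x).reshape(-1,2).round(1))
p=f.x
for n,P in dict(knob=(-.085,-.135,.14),barrel=(-.085,-.151,.085),parked=(-.135,-.162,.108),grip=(-.197,-.097,.085),pivot=(.105,-.097,.085)).items(): print(n,w(p,P).round(4))
for C,nm,b in((c,"tf",(200,140,350,290)),(s,"sf",(180,150,350,280))):
    C=dict(C);C["pixels"]=cv2.resize(C["pixels"],None,fx=4,fy=4,interpolation=cv2.INTER_CUBIC)
    for P in [(-.13,.11,.07),(-.13,-.088,.07),(.15,-.088,.07),(.15,.11,.07),(-.085,-.135,.14),(-.197,-.097,.085),(-.085,-.112,.085),(-.085,-.19,.085),(.105,-.097,.085)]:
        q=proj(C,w(p,P)); cv2.circle(C["pixels"],tuple(int(v*4+2) for v in q),3,(255,0,0),-1)
    save(C["pixels"][b[1]*4:b[3]*4,b[0]*4:b[2]*4],nm+".png")
E
python3 fit.py
```

```text
[0.63996091 0.07519669 0.15118413]
[[-0.2  0.8]
 [ 0.5 -0.2]
 [ 0.3  0.1]
 [-0.2 -1.1]
 [ 0.6  0.3]
 [-0.4  0.3]
 [-0.1 -0.1]
 [-1.8 -0.3]
 [ 1.5  2.1]]
knob [ 0.5763 -0.0711  0.14  ]
barrel [ 0.5787 -0.0869  0.085 ]
parked [ 0.5309 -0.1053  0.108 ]
grip [ 0.4598 -0.0504  0.085 ]
pivot [ 0.7584 -0.0049  0.085 ]
```

View pics/tf.png

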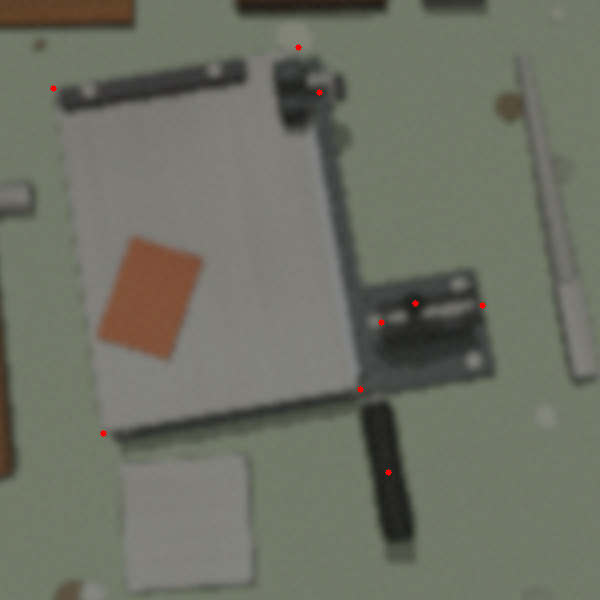

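View pics/sf.png

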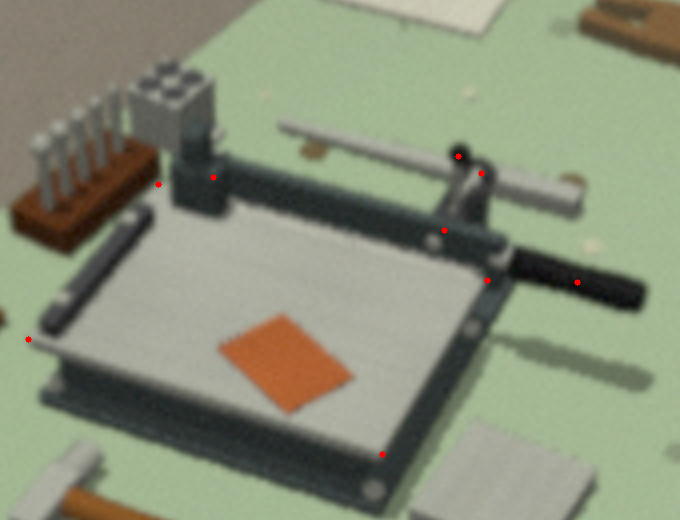

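```bash
cat >> h.py <<'E'
from scipy.spatial.transform import Rotation as Ro
def Rt(o=None):
    o=o or get_obs(); q=o["tool_rot"]; return Ro.from_quat(q,scalar_first=True)
def togo(P,a,tilt=0):
    """target TCP P, tool down, tool x = -shear y for yaw a; tilt deg about tool x"""
    o=get_obs(); R=Rt(o)
    x=np.array([np.sin(a),-np.cos(a),0]); z=np.array([0,0,-1.]); y=np.cross(z,x)
    G=Ro.from_matrix(np.c_[x,y,z])*Ro.from_euler('x',tilt,degrees=True)
    print("t",round(o["t"],2),"pos",o["eef_pos"].round(4),"grip",round(o["gripper_width"]*85.4,1),"F",o["contact_force"].round(1),"q",o["q"].round(2))
    print("shift tool now",(R.inv().apply(P-o["eef_pos"])*1e3).round(1),"mm; after rot",(G.inv().apply(P-o["eef_pos"])*1e3).round(1),"rot",np.degrees((R.inv()*G).as_rotvec()).round(2))
E
python3 -c "
from h import *
togo([.5763,-.0711,.25],.151)"
```

```text
t 0.35 pos [ 0.2788 -0.6146  0.2481] grip 85.6 F [ 0.1 -0.4 -0. ] q [ 1.04  0.48  0.02  1.56 -0.01  1.11 -0.08]
shift tool now [-372.1 -495.5   -1.8] mm; after rot [-492.6 -375.9   -1.9] rot [ 0.    0.02 15.74]
```

Emit:
send_rows --commands '[{"translation": [0, 0, 0], "rot": [0, 0, 3.2], "grip": 0.0854}, {"translation": [0, 0, 0], "rot": [0, 0, 3.2], "grip": 0.0854}, {"translation": [0, 0, 0], "rot": [0, 0, 3.2], "grip": 0.0854}, {"translation": [0, 0, 0], "rot": [0, 0, 3.2], "grip": 0.0854}, {"translation": [0, 0, 0], "rot": [0, 0, 3.2], "grip": 0.0854}]'

```text
t: 0.77
eef_pos: [0.2788, -0.6147, 0.2483]
tool_rot: [-0.0, 0.756, -0.654, -0.0]
contact_force: [-0.2, -0.4, -0.5]
gripper_width: 1.003
```

Emit:
send_rows --commands '[{"translation": [-0.025, -0.019, 0], "rot": [0, 0, 0], "grip": 0.0854}, {"translation": [-0.025, -0.019, 0], "rot": [0, 0, 0], "grip": 0.0854}, {"translation": [-0.025, -0.019, 0], "rot": [0, 0, 0], "grip": 0.0854}, {"translation": [-0.025, -0.019, 0], "rot": [0, 0, 0], "grip": 0.0854}, {"translation": [-0.025, -0.019, 0], "rot": [0, 0, 0], "grip": 0.0854}]'

```text
t: 1.18
eef_pos: [0.3551, -0.4759, 0.2484]
tool_rot: [-0.0, 0.757, -0.654, 0.0]
contact_force: [0.8, -0.8, 0.1]
gripper_width: 1.0
```

Emit:
send_rows --commands '[{"translation": [-0.025, -0.019, 0], "rot": [0, 0, 0], "grip": 0.06}, {"translation": [-0.025, -0.019, 0], "rot": [0, 0, 0], "grip": 0.06}, {"translation": [-0.025, -0.019, 0], "rot": [0, 0, 0], "grip": 0.06}, {"translation": [-0.025, -0.019, 0], "rot": [0, 0, 0], "grip": 0.06}, {"translation": [-0.025, -0.019, 0], "rot": [0, 0, 0], "grip": 0.06}]'

```text
t: 1.6
eef_pos: [0.4308, -0.3383, 0.2485]
tool_rot: [-0.0, 0.757, -0.654, 0.0]
contact_force: [1.0, 0.6, -1.3]
gripper_width: 0.704
```

Emit:
send_rows --commands '[{"translation": [-0.025, -0.019, 0], "rot": [0, 0, 0], "grip": 0.06}, {"translation": [-0.025, -0.019, 0], "rot": [0, 0, 0], "grip": 0.06}, {"translation": [-0.025, -0.019, 0], "rot": [0, 0, 0], "grip": 0.06}, {"translation": [-0.025, -0.019, 0], "rot": [0, 0, 0], "grip": 0.06}, {"translation": [-0.025, -0.019, 0], "rot": [0, 0, 0], "grip": 0.06}]'

```text
t: 2.02
eef_pos: [0.5066, -0.2008, 0.2485]
tool_rot: [-0.0, 0.757, -0.653, 0.0]
contact_force: [1.4, -0.6, 1.1]
gripper_width: 0.705
```

```bash
python3 -c "
from h import *
togo([.5763,-.0711,.25],.151)"
```

```text
t 2.02 pos [ 0.5066 -0.2008  0.2485] grip 60.2 F [ 1.4 -0.6  1.1] q [ 0.36  0.27 -0.12  1.86  0.04  1.01 -1.2 ]
shift tool now [-118.1  -87.9   -1.5] mm; after rot [-117.7  -88.5   -1.5] rot [-0.02 -0.02 -0.26]
```

Emit:
send_rows --commands '[{"translation": [-0.0235, -0.018, 0], "rot": [0, 0, -0.05], "grip": 0.06}, {"translation": [-0.0235, -0.018, 0], "rot": [0, 0, -0.05], "grip": 0.06}, {"translation": [-0.0235, -0.018, 0], "rot": [0, 0, -0.05], "grip": 0.06}, {"translation": [-0.0235, -0.018, 0], "rot": [0, 0, -0.05], "grip": 0.06}, {"translation": [-0.0235, -0.018, 0], "rot": [0, 0, -0.05], "grip": 0.06}]'

```text
t: 2.43
eef_pos: [0.5782, -0.0713, 0.2485]
tool_rot: [-0.0, 0.758, -0.652, 0.0]
contact_force: [-0.5, 0.2, 0.4]
gripper_width: 0.702
```

Emit:
send_rows --commands '[{"translation": [0, 0, 0], "rot": [0, 0, 0], "grip": 0.06}, {"translation": [0, 0, 0], "rot": [0, 0, 0], "grip": 0.06}, {"translation": [0, 0, 0], "rot": [0, 0, 0], "grip": 0.06}, {"translation": [0, 0, 0], "rot": [0, 0, 0], "grip": 0.06}, {"translation": [0, 0, 0], "rot": [0, 0, 0], "grip": 0.06}]'

```text
t: 2.85
eef_pos: [0.5772, -0.0743, 0.2483]
tool_rot: [0.0, 0.758, -0.653, 0.0]
contact_force: [-1.4, -0.4, 0.0]
gripper_width: 0.703
```

```bash
python3 -c "
from h import *
togo([.5763,-.0711,.25],.151)
c=read_camera('wrist'); save(c['pixels'],'w1.png')
print(proj(c,[.5763,-.0711,.14]))"
```

```text
t 2.85 pos [ 0.5772 -0.0743  0.2483] grip 60.0 F [-1.4 -0.4  0. ] q [ 0.16  0.33 -0.18  1.77  0.07  1.04 -1.46]
shift tool now [-3.2  0.4 -1.7] mm; after rot [-3.2  0.4 -1.7] rot [ 0.02 -0.04 -0.14]
[273.3772991  217.94208804]
```

View pics/w1.png

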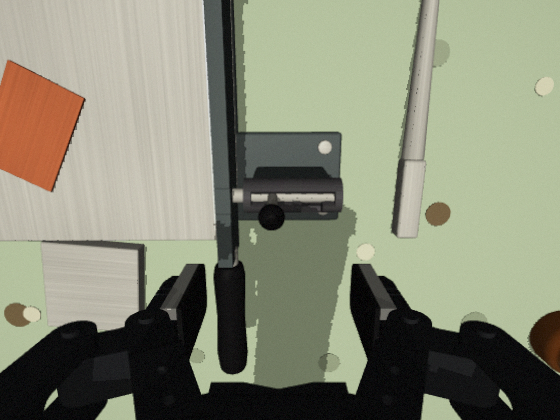

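Wrist view: the knob is at (272,217), where the fit predicted (273,218). The bed edge runs level, so the yaw is right too. I'll descend onto the knob with the jaws across the bolt axis.

```bash
python3 -c "
from h import *
c=read_camera('wrist'); print(atz(c,272,217.3,.14), atd(c,272,217), atd(c,100,150))
togo([.5763,-.0711,.139],.151)"
```

```text
[ 0.57668285 -0.06992454  0.14      ] [ 0.57944493 -0.06964994  0.14831895] [0.59115761 0.07676524 0.06755517]
t 2.95 pos [ 0.5773 -0.0738  0.2484] grip 60.2 F [ 0.6 -0.7 -0.8] q [ 0.16  0.33 -0.18  1.77  0.07  1.04 -1.46]
shift tool now [ -2.9   0.6 109.4] mm; after rot [ -2.8   0.6 109.4] rot [ 0.   -0.02 -0.11]
```

Emit:
send_rows --commands '[{"translation": [-0.0035, 0, 0.02], "rot": [0, 0, -0.1], "grip": 0.045}, {"translation": [0, 0, 0.025], "rot": [0, 0, 0], "grip": 0.045}, {"translation": [0, 0, 0.025], "rot": [0, 0, 0], "grip": 0.045}, {"translation": [0, 0, 0.025], "rot": [0, 0, 0], "grip": 0.045}, {"translation": [0, 0, 0.015], "rot": [0, 0, 0], "grip": 0.045}]'

```text
t: 3.37
eef_pos: [0.5757, -0.0698, 0.1359]
tool_rot: [0.001, 0.759, -0.651, -0.001]
contact_force: [-0.3, -0.4, -0.6]
gripper_width: 0.527
```

Emit:
send_rows --commands '[{"translation": [0, 0, 0], "rot": [0, 0, 0], "grip": 0.04}, {"translation": [0, 0, 0], "rot": [0, 0, 0], "grip": 0.04}, {"translation": [0, 0, 0], "rot": [0, 0, 0], "grip": 0.04}, {"translation": [0, 0, 0], "rot": [0, 0, 0], "grip": 0.04}, {"translation": [0, 0, 0], "rot": [0, 0, 0], "grip": 0.04}]'

```text
t: 3.78
eef_pos: [0.578, -0.0693, 0.1397]
tool_rot: [-0.001, 0.759, -0.651, 0.001]
contact_force: [-0.0, -0.2, -0.4]
gripper_width: 0.467
```

```bash
python3 -c "
from h import *
togo([.5765,-.0705,.138],.151)
c=read_camera('wrist'); save(c['pixels'],'w2.png')
"
```

```text
t 3.78 pos [ 0.578  -0.0693  0.1397] grip 39.9 F [-0.  -0.2 -0.4] q [ 0.15  0.46 -0.18  1.87  0.11  0.82 -1.5 ]
shift tool now [0.9 1.7 1.7] mm; after rot [0.9 1.7 1.7] rot [-0.14 -0.03  0.07]
```

View pics/w2.png

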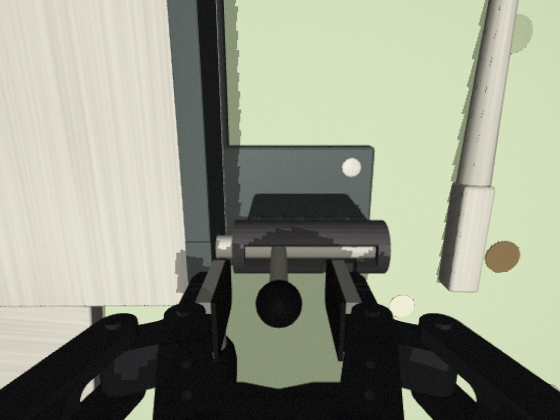

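The knob sits centred between the pads at (279,303), so I'll close.

Emit:
send_rows --commands '[{"translation": [0.0005, 0.0015, 0.0015], "rot": [0, 0, 0], "grip": 0.03}, {"translation": [0, 0, 0], "rot": [0, 0, 0], "grip": 0.02}, {"translation": [0, 0, 0], "rot": [0, 0, 0], "grip": 0.01}, {"translation": [0, 0, 0], "rot": [0, 0, 0], "grip": 0.01}, {"translation": [0, 0, 0], "rot": [0, 0, 0], "grip": 0.01}]' --force 50

```text
t: 4.25
eef_pos: [0.5759, -0.0699, 0.1371]
tool_rot: [-0.0, 0.759, -0.651, 0.0]
contact_force: [-0.3, 0.7, 2.3]
gripper_width: 0.175
```

Emit:
send_rows --commands '[{"translation": [0, 0, 0], "rot": [0, 0, 0], "grip": 0.01}, {"translation": [0, 0, 0], "rot": [0, 0, 0], "grip": 0.01}, {"translation": [0.003, 0, 0], "rot": [0, 0, 0], "grip": 0.01}, {"translation": [0.003, 0, 0], "rot": [0, 0, 0], "grip": 0.01}, {"translation": [0.003, 0, 0], "rot": [0, 0, 0], "grip": 0.01}]'

```text
t: 4.67
eef_pos: [0.5774, -0.0778, 0.1371]
tool_rot: [-0.001, 0.759, -0.651, -0.0]
contact_force: [-0.5, 4.6, 5.0]
gripper_width: 0.174
```

```bash
python3 -c "
from h import *
togo([.5763,-.0705,.138],.151)
"
```

```text
t 4.67 pos [ 0.5774 -0.0778  0.1371] grip 14.9 F [-0.5  4.6  5. ] q [ 0.16  0.46 -0.17  1.87  0.1   0.82 -1.48]
shift tool now [-7.4 -0.1 -0.9] mm; after rot [-7.4 -0.  -0.9] rot [-0.03  0.07  0.15]
```

```bash
python3 -c "
from h import *
c=read_camera('wrist'); crop(c,'w3.png',180,200,380,350,4)
c=read_camera('side'); crop(c,'s3.png',240,150,380,255,5)
"
```

```text
(no output)
```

View pics/w3.png

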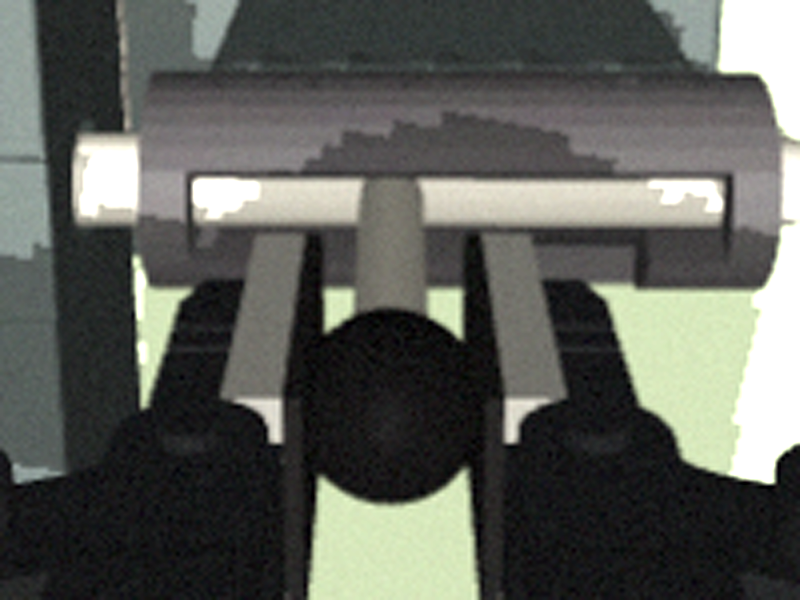

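View pics/s3.png

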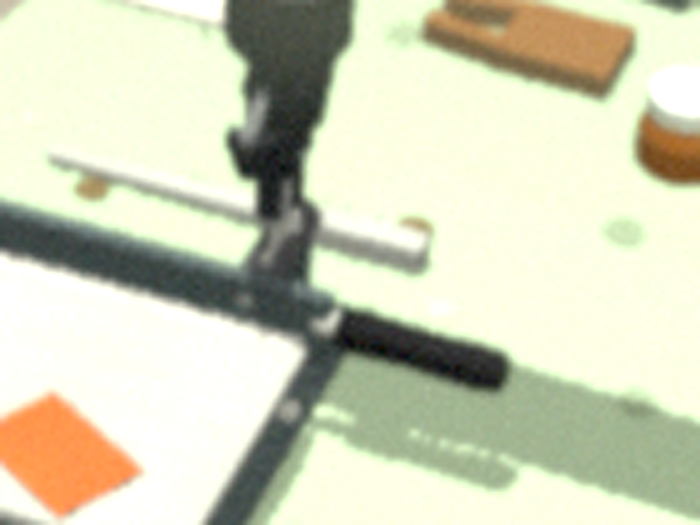

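The ball is held at mid-pad, and the notch shows at the lower right of the barrel. I'll keep pulling.

Emit:
send_rows --commands '[{"translation": [0.0045, 0, 0], "rot": [0, 0, 0], "grip": 0.01}, {"translation": [0.0045, 0, 0], "rot": [0, 0, 0], "grip": 0.01}, {"translation": [0.0045, 0, 0], "rot": [0, 0, 0], "grip": 0.01}, {"translation": [0.0045, 0, 0], "rot": [0, 0, 0], "grip": 0.01}, {"translation": [0.004, 0, 0], "rot": [0, 0, 0], "grip": 0.01}]'

```text
t: 5.18
eef_pos: [0.5807, -0.099, 0.137]
tool_rot: [-0.001, 0.759, -0.651, -0.001]
contact_force: [-2.2, 5.9, 5.5]
gripper_width: 0.171
```

```bash
python3 -c "
from h import *
togo([.5763,-.0705,.138],.151)
c=read_camera('wrist'); crop(c,'w4.png',180,200,380,350,4)
togo([.5763,-.0705,.138],.151)
"
```

```text
t 5.18 pos [ 0.5807 -0.099   0.137 ] grip 14.6 F [-2.2  5.9  5.5] q [ 0.2   0.47 -0.17  1.85  0.1   0.82 -1.44]
shift tool now [-28.9  -0.   -0.9] mm; after rot [-28.9   0.1  -1. ] rot [-0.03  0.11  0.16]
t 5.23 pos [ 0.5808 -0.1     0.1371] grip 15.3 F [-1.4  6.   5.2] q [ 0.2   0.47 -0.17  1.85  0.1   0.82 -1.44]
shift tool now [-29.8  -0.1  -0.9] mm; after rot [-29.8   0.   -0.9] rot [-0.03  0.08  0.11]
```

View pics/w4.png

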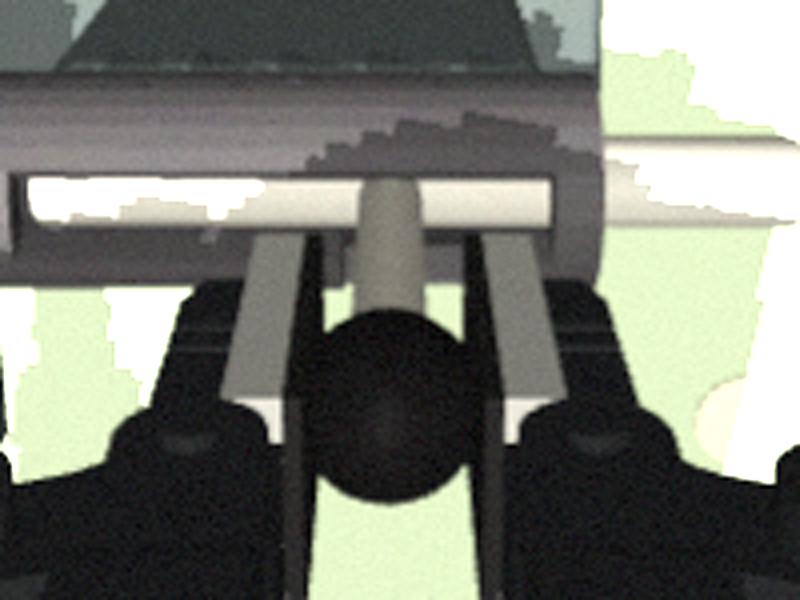

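Emit:
send_rows --commands '[{"translation": [0.0015, 0, 0], "rot": [0, 0, 0], "grip": 0.01}, {"translation": [0, 0, 0], "rot": [0, 0, 0], "grip": 0.01}, {"translation": [0, 0.0063, 0.0004], "rot": [0, 0, 0], "grip": 0.01}, {"translation": [0, 0.0062, 0.0011], "rot": [0, 0, 0], "grip": 0.01}, {"translation": [0, 0, 0], "rot": [0, 0, 0], "grip": 0.01}]'

```text
t: 5.65
eef_pos: [0.5682, -0.1022, 0.1353]
tool_rot: [-0.001, 0.76, -0.65, -0.0]
contact_force: [0.8, 5.0, 3.1]
gripper_width: 0.173
```

```bash
python3 -c "
from h import *
togo([.5763,-.0705,.138],.151)
c=read_camera('wrist'); crop(c,'w5.png',180,180,380,330,4)
togo([.5763,-.0705,.138],.151)
"
```

```text
t 5.65 pos [ 0.5682 -0.1022  0.1353] grip 14.8 F [0.8 5.  3.1] q [ 0.2   0.46 -0.17  1.88  0.1   0.81 -1.44]
shift tool now [-30.1 -12.9  -2.7] mm; after rot [-30.2 -12.8  -2.7] rot [-0.06  0.11  0.19]
t 5.7 pos [ 0.5686 -0.1022  0.1354] grip 14.6 F [1.2 5.6 2.6] q [ 0.2   0.46 -0.17  1.88  0.1   0.81 -1.44]
shift tool now [-30.1 -12.5  -2.6] mm; after rot [-30.2 -12.4  -2.6] rot [-0.07  0.1   0.21]
```

View pics/w5.png

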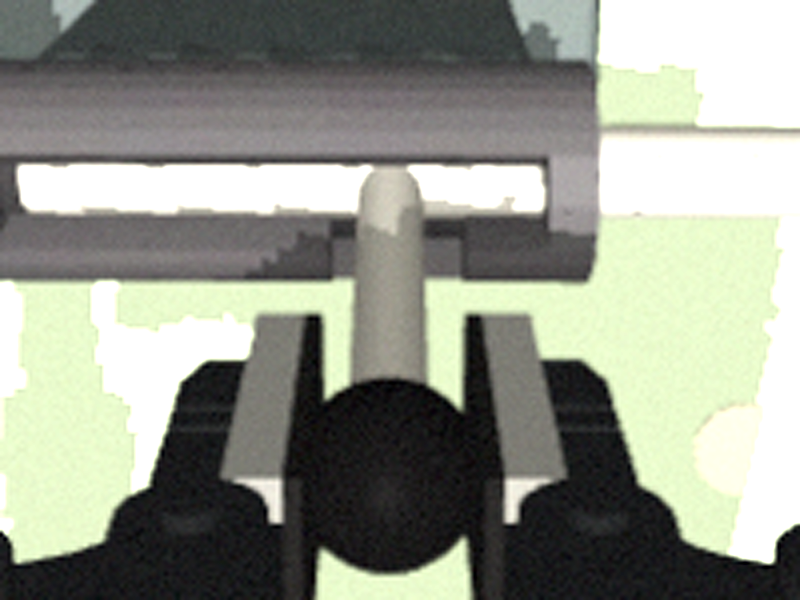

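The stalk at (390,230) has entered the notch (330–465) clear of its walls. I'll continue the arc.

Emit:
send_rows --commands '[{"translation": [0, 0.0061, 0.0018], "rot": [0, 0, 0], "grip": 0.01}, {"translation": [0, 0.0058, 0.0025], "rot": [0, 0, 0], "grip": 0.01}, {"translation": [0, 0.0055, 0.0032], "rot": [0, 0, 0], "grip": 0.01}, {"translation": [0, 0.0051, 0.0038], "rot": [0, 0, 0], "grip": 0.01}, {"translation": [0, 0.0046, 0.0043], "rot": [0, 0, 0], "grip": 0.01}]'

```text
t: 6.12
eef_pos: [0.5408, -0.1089, 0.1191]
tool_rot: [0.0, 0.759, -0.651, -0.0]
contact_force: [0.2, -0.4, -0.2]
gripper_width: 0.122
```

Emit:
send_rows --commands '[{"translation": [0, 0.0042, 0.0048], "rot": [0, 0, 0], "grip": 0.01}, {"translation": [0, 0.0035, 0.0053], "rot": [0, 0, 0], "grip": 0.01}, {"translation": [0, 0.0029, 0.0056], "rot": [0, 0, 0], "grip": 0.01}, {"translation": [0, 0.0005, 0.0015], "rot": [0, 0, 0], "grip": 0.01}, {"translation": [0, 0, 0], "rot": [0, 0, 0], "grip": 0.01}]'

```text
t: 6.53
eef_pos: [0.53, -0.1098, 0.1018]
tool_rot: [0.0, 0.759, -0.651, -0.001]
contact_force: [0.7, -0.3, -0.1]
gripper_width: 0.12
```

```bash
python3 -c "
from h import *
togo([.5763,-.0705,.138],.151)
c=read_camera('wrist'); crop(c,'w6.png',160,130,400,310,3)
togo([.5763,-.0705,.138],.151)
"
```

```text
t 6.53 pos [ 0.53   -0.1098  0.1018] grip 10.2 F [ 0.7 -0.3 -0.1] q [ 0.22  0.46 -0.17  1.99  0.11  0.71 -1.43]
shift tool now [-31.8 -51.7 -36.3] mm; after rot [-31.9 -51.7 -36.2] rot [0.07 0.02 0.09]
t 6.58 pos [ 0.5306 -0.1097  0.1022] grip 10.1 F [-0.5  0.2 -0.7] q [ 0.22  0.46 -0.17  1.99  0.11  0.71 -1.43]
shift tool now [-31.8 -51.2 -35.8] mm; after rot [-31.9 -51.1 -35.8] rot [0.02 0.01 0.1 ]
```

View pics/w6.png

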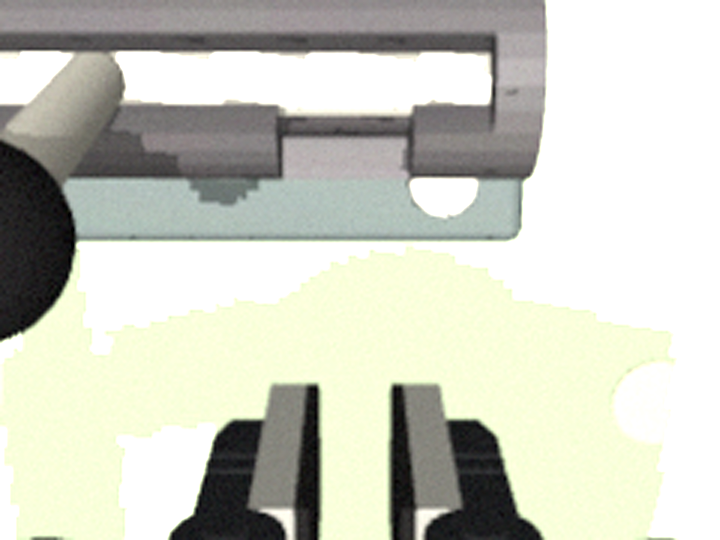

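The knob slipped out part-way down the notch and the bolt sprang back to locked. I'll lift clear and regrip harder and slower.

Emit:
send_rows --commands '[{"translation": [0, 0, -0.02], "rot": [0, 0, 0], "grip": 0.045}, {"translation": [0, 0, -0.025], "rot": [0, 0, 0], "grip": 0.045}, {"translation": [0, 0, -0.025], "rot": [0, 0, 0], "grip": 0.045}, {"translation": [-0.016, -0.025, 0], "rot": [0, 0, 0], "grip": 0.045}, {"translation": [-0.016, -0.026, 0], "rot": [0, 0, 0], "grip": 0.045}]'

```text
t: 7.0
eef_pos: [0.5774, -0.0718, 0.175]
tool_rot: [-0.001, 0.758, -0.653, 0.002]
contact_force: [0.8, 0.0, -1.3]
gripper_width: 0.532
```

Emit:
send_rows --commands '[{"translation": [0, 0, 0], "rot": [0, 0, 0], "grip": 0.045}, {"translation": [0, 0, 0], "rot": [0, 0, 0], "grip": 0.045}, {"translation": [0, 0, 0], "rot": [0, 0, 0], "grip": 0.045}, {"translation": [0, 0, 0], "rot": [0, 0, 0], "grip": 0.045}, {"translation": [0, 0, 0], "rot": [0, 0, 0], "grip": 0.045}]'

```text
t: 7.42
eef_pos: [0.5754, -0.0714, 0.1723]
tool_rot: [0.0, 0.758, -0.652, -0.0]
contact_force: [0.7, -0.3, 0.3]
gripper_width: 0.532
```

```bash
python3 -c "
from h import *
togo([.5765,-.0702,.138],.151)
c=read_camera('wrist'); save(c['pixels'],'w7.png')
print(proj(c,[.5765,-.0702,.14]))
s=read_camera('side'); crop(s,'s7.png',240,150,380,255,5)
"
```

```text
t 7.42 pos [ 0.5754 -0.0714  0.1723] grip 45.4 F [ 0.7 -0.3  0.3] q [ 0.16  0.41 -0.18  1.85  0.1   0.89 -1.49]
shift tool now [-1.1 -1.3 34.3] mm; after rot [-1.  -1.3 34.3] rot [ 0.04 -0.02  0.01]
[276.30613595 262.87311351]
```

View pics/w7.png

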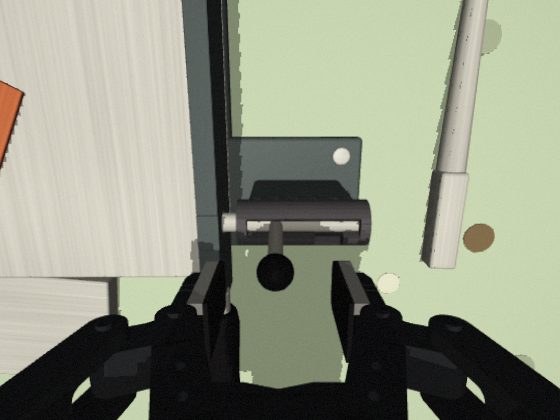

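View pics/s7.png

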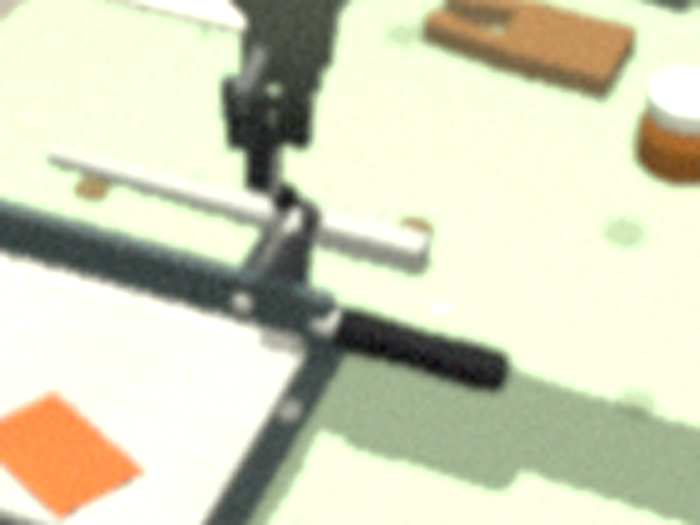

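The knob is back in the locked position, leaning slightly: (275,272) against the predicted (276,263).

```bash
python3 -c "
from h import *
c=read_camera('wrist'); k=atz(c,275.3,271.5,.1395);print(k)
togo(k-[0,0,.003],.151)
"
```

```text
[ 0.57201796 -0.07016724  0.1395    ]
t 7.57 pos [ 0.5757 -0.071   0.1725] grip 44.7 F [-1.   0.  -0.3] q [ 0.16  0.41 -0.19  1.85  0.1   0.89 -1.49]
shift tool now [-1.4  3.5 36. ] mm; after rot [-1.4  3.5 36. ] rot [ 0.02 -0.01  0.04]
```

Emit:
send_rows --commands '[{"translation": [-0.001, 0.003, 0.012], "rot": [0, 0, 0], "grip": 0.045}, {"translation": [0, 0, 0.012], "rot": [0, 0, 0], "grip": 0.045}, {"translation": [0, 0, 0.012], "rot": [0, 0, 0], "grip": 0.045}, {"translation": [0, 0, 0], "rot": [0, 0, 0], "grip": 0.045}, {"translation": [0, 0, 0], "rot": [0, 0, 0], "grip": 0.045}]'

```text
t: 7.98
eef_pos: [0.5723, -0.0698, 0.1354]
tool_rot: [0.001, 0.759, -0.651, -0.001]
contact_force: [-1.0, -0.1, 0.2]
gripper_width: 0.531
```

Emit:
send_rows --commands '[{"translation": [0, 0, 0], "rot": [0, 0, 0], "grip": 0.03}, {"translation": [0, 0, 0], "rot": [0, 0, 0], "grip": 0.015}, {"translation": [0, 0, 0], "rot": [0, 0, 0], "grip": 0.0}, {"translation": [0, 0, 0], "rot": [0, 0, 0], "grip": 0.0}, {"translation": [0, 0, 0], "rot": [0, 0, 0], "grip": 0.0}]' --force 90

```text
t: 8.4
eef_pos: [0.5736, -0.0701, 0.1373]
tool_rot: [-0.0, 0.759, -0.651, 0.001]
contact_force: [-0.4, -2.1, 4.0]
gripper_width: 0.16
```

Emit:
send_rows --commands '[{"translation": [0, 0, 0], "rot": [0, 0, 0], "grip": 0.0}, {"translation": [0, 0, 0], "rot": [0, 0, 0], "grip": 0.0}, {"translation": [0, 0, 0], "rot": [0, 0, 0], "grip": 0.0}, {"translation": [0, 0, 0], "rot": [0, 0, 0], "grip": 0.0}, {"translation": [0, 0, 0], "rot": [0, 0, 0], "grip": 0.0}]'

```text
t: 8.82
eef_pos: [0.5736, -0.0701, 0.1373]
tool_rot: [-0.0, 0.759, -0.651, 0.001]
contact_force: [0.1, -1.1, 6.3]
gripper_width: 0.16
```

```bash
python3 -c "
from h import *
togo([.572,-.0702,.1365],.151)
c=read_camera('wrist'); crop(c,'w8.png',180,200,380,350,4)
"
```

```text
t 8.82 pos [ 0.5736 -0.0701  0.1373] grip 13.7 F [ 0.1 -1.1  6.3] q [ 0.15  0.45 -0.18  1.88  0.11  0.81 -1.5 ]
shift tool now [-0.2  1.6  0.8] mm; after rot [-0.2  1.6  0.8] rot [-0.08 -0.03  0.08]
```

View pics/w8.png

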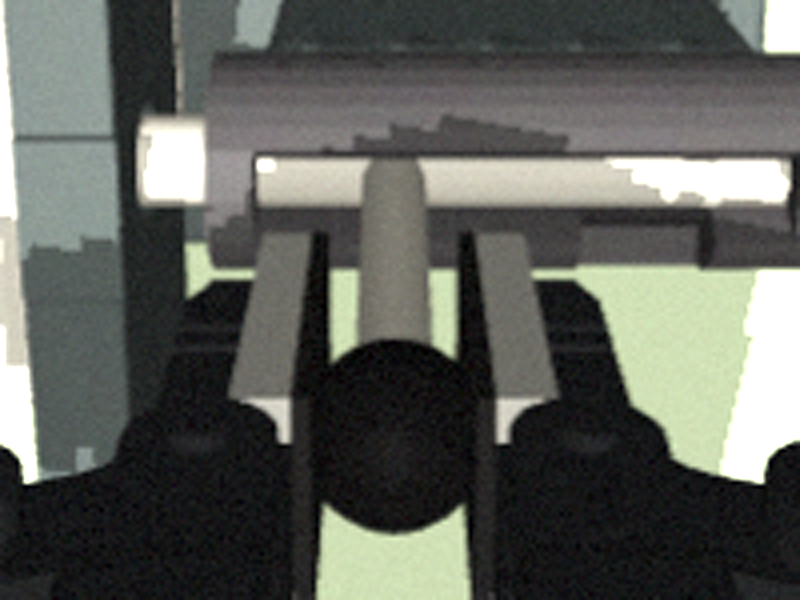

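```bash
python3 -c "
from h import *
o=get_obs(); R=Rt(o);c=read_camera('wrist')
f=lambda t:((proj(c,o['eef_pos']+R.apply(np.array(t)/1e3))-[180,200])*4).round(0)
for y in(-11,0,11):
  print(y,[(z,f([7.5,y,z])) for z in(17,8,0,-10,-20)])
for z in (0,-2,-6,-10): print('ball',z,f([0,0,z]))
k=c['depth'][200+435//4,180+395//4]; print(R.inv().apply(atd(c,180+395/4,200+435/4)-o['eef_pos'])*1e3)
print(R.inv().apply(atd(c,180+395/4,200+370/4)-o['eef_pos'])*1e3)
for v in (250,320,380): print('padfront',R.inv().apply(atd(c,180+275/4,200+v/4)-o['eef_pos'])*1e3)
"
```

```text
-11 [(17, array([466., 227.])), (8, array([471., 263.])), (0, array([475., 299.])), (-10, array([481., 351.])), (-20, array([489., 411.]))]
0 [(17, array([465., 322.])), (8, array([469., 363.])), (0, array([473., 404.])), (-10, array([480., 463.])), (-20, array([487., 530.]))]
11 [(17, array([463., 414.])), (8, array([468., 460.])), (0, array([472., 505.])), (-10, array([478., 569.])), (-20, array([485., 644.]))]
ball 0 [395. 405.]
ball -2 [395. 415.]
ball -6 [395. 438.]
ball -10 [395. 463.]
[-0.01139391 -2.15496818 -8.9846399 ]
[ 0.00731885 -5.1637289  -2.72858795]
padfront [-12.01509297 -11.17439492  10.80322822]
padfront [-10.73301853 -11.82654691  -5.76428236]
padfront [ -9.89556587 -11.92712119 -16.67670576]
```

Depth puts the ball at tool y≈+4, z≈−2 mm, well inside the pads. I'll pull again.

Emit:
send_rows --commands '[{"translation": [0.006, 0, 0], "rot": [0, 0, 0], "grip": 0.0}, {"translation": [0.006, 0, 0], "rot": [0, 0, 0], "grip": 0.0}, {"translation": [0.006, 0, 0], "rot": [0, 0, 0], "grip": 0.0}, {"translation": [0.006, 0, 0], "rot": [0, 0, 0], "grip": 0.0}, {"translation": [0.005, 0, 0], "rot": [0, 0, 0], "grip": 0.0}]'

```text
t: 9.33
eef_pos: [0.5778, -0.0962, 0.1373]
tool_rot: [-0.001, 0.759, -0.651, -0.001]
contact_force: [-2.2, 5.3, 8.2]
gripper_width: 0.16
```

Emit:
send_rows --commands '[{"translation": [0.003, 0, 0], "rot": [0, 0, 0], "grip": 0.0}, {"translation": [0, 0, 0], "rot": [0, 0, 0], "grip": 0.0}, {"translation": [0, 0.0045, 0.0007], "rot": [0, 0, 0], "grip": 0.0}, {"translation": [0, 0.005, 0.001], "rot": [0, 0, 0], "grip": 0.0}, {"translation": [0, 0, 0], "rot": [0, 0, 0], "grip": 0.0}]'

```text
t: 9.75
eef_pos: [0.5703, -0.0999, 0.1357]
tool_rot: [-0.003, 0.76, -0.65, 0.001]
contact_force: [4.0, 5.4, 3.6]
gripper_width: 0.156
```

```bash
cat > ball.py <<'E'
from h import *
import sys
o=get_obs(); c=read_camera('wrist'); R=Rt(o); togo([.5736,-.0701,.1373],.151)
print("moment",o["torque"].round(2))
crop(c,sys.argv[1],180,180,380,330,4)
# sphere fit of dark pixels between pads
h,w=c['depth'].shape; pts=[]
for v in range(250,340):
  for u in range(255,305):
    d=c['depth'][v,u]
    if d>0 and c['pixels'][v,u].max()<45:
      p=R.inv().apply(atd(c,u,v)-o['eef_pos'])*1e3
      if abs(p[0])<6.5 and abs(p[1])<25 and -25<p[2]<25: pts.append(p)
pts=np.array(pts); print(len(pts))
from scipy.optimize import least_squares
f=least_squares(lambda k:np.linalg.norm(pts-k,axis=1)-9,[0,0,0],loss='soft_l1');print("ball in tool",f.x.round(1),"world",(o['eef_pos']+R.apply(f.x/1e3)).round(4),"res",np.abs(f.fun).mean().round(2))
b=o['eef_pos']+R.apply(f.x/1e3)-[.64,.0752,0]; a=.151
print("ball in shear",np.array([b[0]*np.cos(a)+b[1]*np.sin(a),-b[0]*np.sin(a)+b[1]*np.cos(a),b[2]]).round(4))
E
python3 ball.py w9.png
```

```text
t 9.8 pos [ 0.5706 -0.0998  0.1358] grip 13.4 F [4.  6.3 3.6] q [ 0.21  0.46 -0.18  1.88  0.1   0.81 -1.44]
shift tool now [-28.9  -7.5  -1.4] mm; after rot [-28.9  -7.4  -1.5] rot [-0.31  0.13  0.22]
moment [ 1.28 -1.1  -0.02]
1650
ball in tool [-0.6  2.2 -1. ] world [ 0.568  -0.0997  0.1368] res 1.12
ball in shear [-0.0975 -0.1621  0.1368]
```

View pics/w9.png

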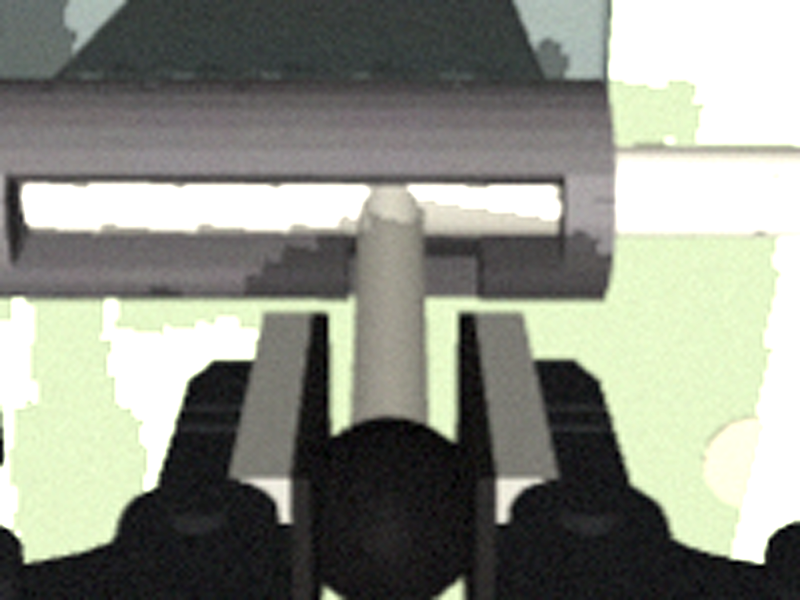

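The stalk is just touching the notch's inner wall (x≈352 in the crop), so I'll pull 3 mm more before turning.

Emit:
send_rows --commands '[{"translation": [0.003, 0, 0], "rot": [0, 0, 0], "grip": 0.0}, {"translation": [0.001, 0, 0], "rot": [0, 0, 0], "grip": 0.0}, {"translation": [0, 0.002, 0.0005], "rot": [0, 0, 0], "grip": 0.0}, {"translation": [0, 0.003, 0.001], "rot": [0, 0, 0], "grip": 0.0}, {"translation": [0, 0, 0], "rot": [0, 0, 0], "grip": 0.0}]'

```text
t: 10.22
eef_pos: [0.5664, -0.1044, 0.1345]
tool_rot: [-0.003, 0.76, -0.65, 0.001]
contact_force: [2.3, 6.9, 4.8]
gripper_width: 0.162
```

```bash
python3 ball.py w10.png
```

```text
t 10.27 pos [ 0.5664 -0.1044  0.1345] grip 13.3 F [2.7 5.5 4.5] q [ 0.21  0.45 -0.18  1.89  0.1   0.8  -1.43]
shift tool now [-32.7 -12.4  -2.7] mm; after rot [-32.8 -12.3  -2.8] rot [-0.3   0.13  0.26]
moment [ 1.28 -0.8   0.1 ]
1664
ball in tool [-0.7  1.6 -1. ] world [ 0.5647 -0.104   0.1355] res 1.07
ball in shear [-0.1014 -0.1658  0.1355]
```

View pics/w10.png

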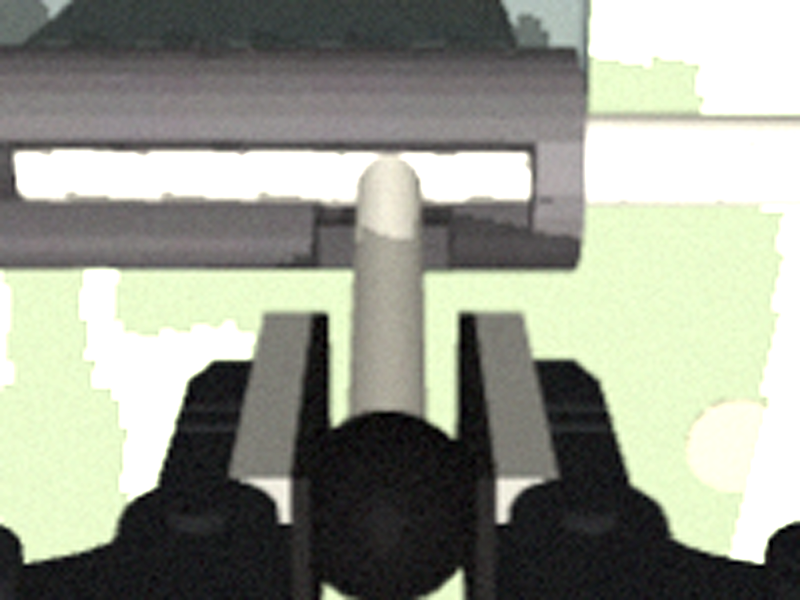

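The stalk is now mid-notch (390 between walls at 315 and 450). I'll continue in small steps, tilting the tool along with the handle.

Emit:
send_rows --commands '[{"translation": [0, 0.0037, 0.0012], "rot": [3, 0, 0], "grip": 0.0}, {"translation": [0, 0.0037, 0.0013], "rot": [3, 0, 0], "grip": 0.0}, {"translation": [0, 0.0037, 0.0014], "rot": [3, 0, 0], "grip": 0.0}, {"translation": [0, 0.0036, 0.0014], "rot": [3, 0, 0], "grip": 0.0}, {"translation": [0, 0, 0], "rot": [0, 0, 0], "grip": 0.0}]'

```text
t: 10.68
eef_pos: [0.5485, -0.1074, 0.1265]
tool_rot: [-0.08, 0.756, -0.646, 0.068]
contact_force: [-11.2, 3.9, 8.6]
gripper_width: 0.14
```

```bash
python3 ball.py w11.png
```

```text
t 10.73 pos [ 0.5468 -0.1078  0.126 ] grip 9.4 F [-17.3   4.4  11.8] q [ 0.3   0.37 -0.22  2.07  0.06  0.51 -1.36]
shift tool now [-33.1 -33.9  -4.4] mm; after rot [-33.2 -32.2 -11.3] rot [-11.72   0.15   0.27]
moment [0.42 2.11 1.01]
1869
ball in tool [-1.2 -3.9 -1.7] world [ 0.5517 -0.1057  0.129 ] res 1.83
ball in shear [-0.1145 -0.1656  0.129 ]
```

View pics/w11.png

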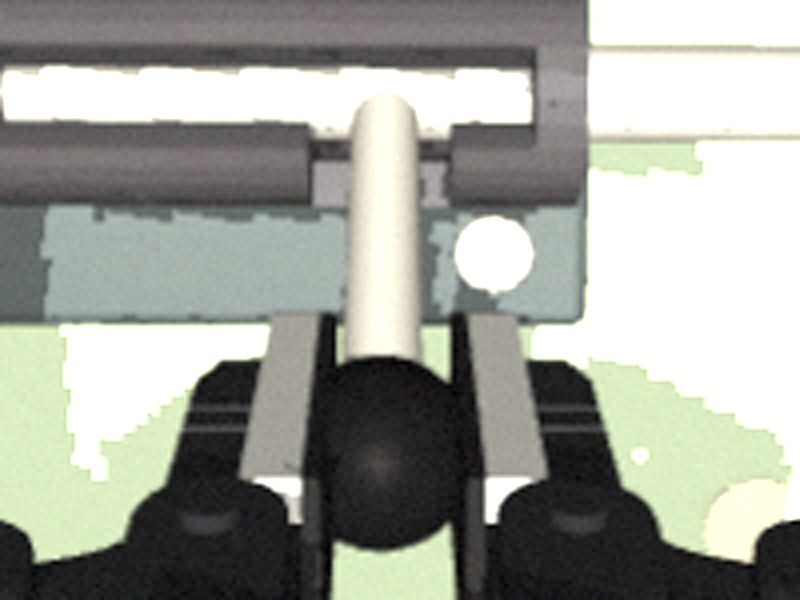

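The ball is being squeezed towards the pad edge, now at tool y≈−4 mm. The handle is already at about 0.6 rad inside the notch, so the notch wall will hold it. I'll release here and push the knob down instead.

Emit:
send_rows --commands '[{"translation": [0, 0, 0], "rot": [0, 0, 0], "grip": 0.04}, {"translation": [0, 0, 0], "rot": [0, 0, 0], "grip": 0.04}, {"translation": [0, 0, 0], "rot": [0, 0, 0], "grip": 0.04}, {"translation": [0, 0, 0], "rot": [0, 0, 0], "grip": 0.04}, {"translation": [0, 0, 0], "rot": [0, 0, 0], "grip": 0.04}]' --force 30

```text
t: 11.15
eef_pos: [0.5502, -0.1101, 0.1269]
tool_rot: [-0.079, 0.755, -0.648, 0.068]
contact_force: [0.1, -0.5, -0.7]
gripper_width: 0.471
```

```bash
python3 ball.py w12.png
```

```text
t 11.2 pos [ 0.5502 -0.1101  0.1269] grip 39.9 F [0.3 0.6 0.1] q [ 0.3   0.38 -0.22  2.07  0.06  0.5  -1.36]
shift tool now [-36.  -30.7  -4.1] mm; after rot [-36.  -29.1 -10.4] rot [-1.201e+01 -1.000e-02  7.000e-02]
moment [-0.06  0.19  0.03]
503
ball in tool [-10.1  -1.9  -1. ] world [ 0.5503 -0.0999  0.1283] res 0.3
ball in shear [-0.115  -0.1596  0.1283]
```

View pics/w12.png

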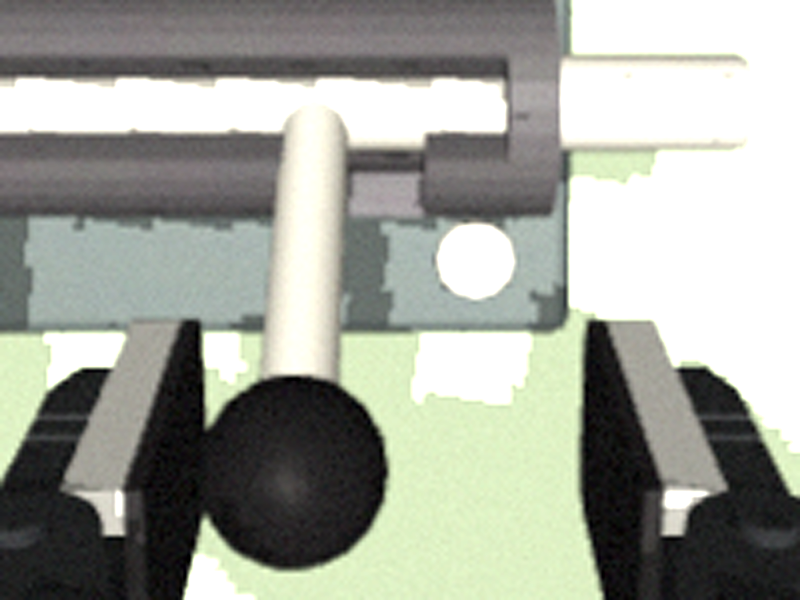

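The bolt now rests on the notch wall, with the knob at about 0.6 rad. Next I'll back off, close the fingers and push the knob down from above.

Emit:
send_rows --commands '[{"translation": [-0.008, 0, 0], "rot": [0, 0, 0], "grip": 0.05}, {"translation": [0, 0, -0.005], "rot": [0, 0, 0], "grip": 0.05}, {"translation": [0, 0, -0.025], "rot": [0, 0, 0], "grip": 0.05}, {"translation": [0, 0, -0.03], "rot": [0, 0, 0], "grip": 0.05}, {"translation": [0, 0, 0], "rot": [-4, 0, 0], "grip": 0.03}]'

```text
t: 11.62
eef_pos: [0.5359, -0.1048, 0.1902]
tool_rot: [-0.054, 0.756, -0.65, 0.048]
contact_force: [0.6, 0.1, -0.6]
gripper_width: 0.455
```

Emit:
send_rows --commands '[{"translation": [0, 0, 0], "rot": [-4, 0, 0], "grip": 0.0}, {"translation": [0, 0, 0], "rot": [-4, 0, 0], "grip": 0.0}, {"translation": [0, 0, 0], "rot": [0, 0, 0], "grip": 0.0}, {"translation": [0, 0, 0], "rot": [0, 0, 0], "grip": 0.0}, {"translation": [0, 0, 0], "rot": [0, 0, 0], "grip": 0.0}]'

```text
t: 12.03
eef_pos: [0.5359, -0.1037, 0.1852]
tool_rot: [-0.0, 0.759, -0.651, 0.0]
contact_force: [-0.0, -0.1, 0.8]
gripper_width: 0.002
```

```bash
cat > sh.py <<'E'
from h import *
def w(x,y,z,a=.151): return np.array([.64+np.cos(a)*x-np.sin(a)*y,.0752+np.sin(a)*x+np.cos(a)*y,z])
E
python3 -c "
from sh import *
togo(w(-.128,-.160,.17),.151)
c=read_camera('wrist'); save(c['pixels'],'w13.png')
"
```

```text
t 12.03 pos [ 0.5359 -0.1037  0.1852] grip 0.2 F [-0.  -0.1  0.8] q [ 0.25  0.35 -0.21  1.92  0.09  0.88 -1.42]
shift tool now [-1.2 -1.8 15.2] mm; after rot [-1.2 -1.8 15.2] rot [-0.04  0.01  0.1 ]
```

View pics/w13.png

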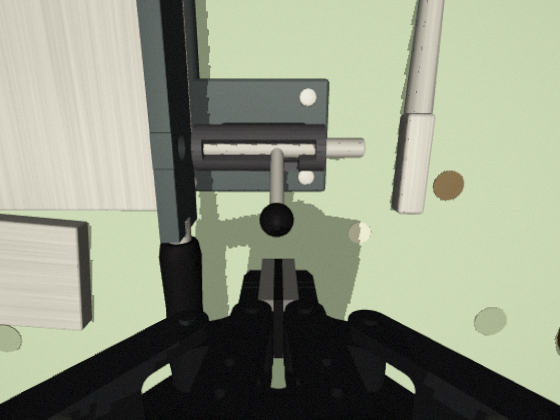

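The bolt is drawn and the knob stands at (276,219), just ahead of the closed fingers. I'll press down.

Emit:
send_rows --commands '[{"translation": [-0.001, -0.004, 0.012], "rot": [0, 0, 0], "grip": 0.0}, {"translation": [0, 0, 0.012], "rot": [0, 0, 0], "grip": 0.0}, {"translation": [0, 0, 0.006], "rot": [0, 0, 0], "grip": 0.0}, {"translation": [0, 0, 0.006], "rot": [0, 0, 0], "grip": 0.0}, {"translation": [0, 0, 0.006], "rot": [0, 0, 0], "grip": 0.0}]'

```text
t: 12.5
eef_pos: [0.5301, -0.1041, 0.1424]
tool_rot: [0.008, 0.758, -0.652, -0.008]
contact_force: [-45.1, -3.4, 43.8]
gripper_width: 0.003
```

Emit:
send_rows --commands '[{"translation": [0, 0, 0.004], "rot": [0, 0, 0], "grip": 0.0}, {"translation": [0, 0, 0.003], "rot": [0, 0, 0], "grip": 0.0}, {"translation": [0, 0, 0.0], "rot": [0, 0, 0], "grip": 0.0}, {"translation": [0, 0, 0], "rot": [0, 0, 0], "grip": 0.0}, {"translation": [0, 0, 0], "rot": [0, 0, 0], "grip": 0.0}]'

```text
t: 12.92
eef_pos: [0.5216, -0.1053, 0.1313]
tool_rot: [0.014, 0.757, -0.653, -0.014]
contact_force: [-42.8, -3.6, 23.6]
gripper_width: -0.005
```

```bash
python3 -c "
from sh import *
togo(w(-.128,-.160,.134),.151)
c=read_camera('wrist'); save(c['pixels'],'w14.png')
"
```

```text
t 12.92 pos [ 0.5216 -0.1053  0.1313] grip -0.4 F [-42.8  -3.6  23.6] q [ 0.24  0.42 -0.19  1.96  0.11  0.81 -1.45]
shift tool now [ -0.7 -16.1  -3.4] mm; after rot [ -0.6 -16.2  -2.7] rot [ 2.25  0.2  -0.14]
```

View pics/w14.png

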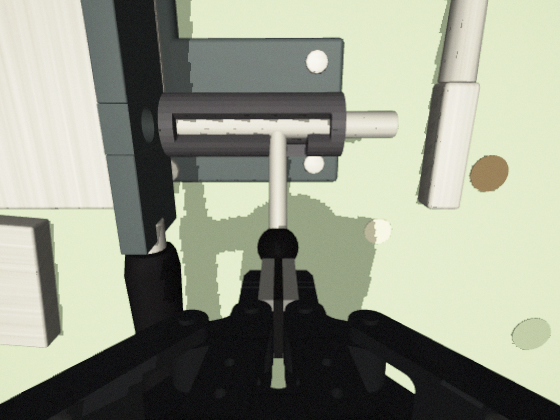

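The fingers are pressing the knob's outer flank (−43 N in x), so they're too far towards −x. I'll lift, shift towards the barrel and press from the other side.

Emit:
send_rows --commands '[{"translation": [0, 0.003, -0.008], "rot": [0, 0, 0], "grip": 0.0}, {"translation": [0, 0, -0.015], "rot": [0, 0, 0], "grip": 0.0}, {"translation": [0, 0, -0.02], "rot": [0, 0, 0], "grip": 0.0}, {"translation": [0, 0, 0], "rot": [0, 0, 0], "grip": 0.0}, {"translation": [0, 0, 0], "rot": [0, 0, 0], "grip": 0.0}]'

```text
t: 13.38
eef_pos: [0.5376, -0.1027, 0.1796]
tool_rot: [-0.0, 0.759, -0.651, 0.001]
contact_force: [-0.2, 0.3, -1.1]
gripper_width: -0.002
```

```bash
python3 -c "
from sh import *
togo(w(-.110,-.160,.165),.151)
c=read_camera('wrist'); save(c['pixels'],'w15.png')
"
```

```text
t 13.38 pos [ 0.5376 -0.1027  0.1796] grip -0.1 F [-0.2  0.3 -1.1] q [ 0.24  0.36 -0.21  1.92  0.09  0.87 -1.43]
shift tool now [ -0.5 -17.9  14.7] mm; after rot [ -0.5 -18.   14.6] rot [-0.07 -0.02  0.08]
```

View pics/w15.png

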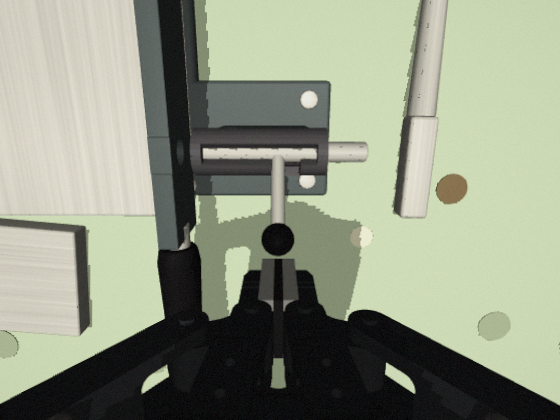

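```bash
cat > ang.py <<'E'
from sh import *
import sys
def ang(c,u,v):
    o,d=ray(c,u,v)
    best=min(((np.linalg.norm(np.cross(w(-.085-.055*np.sin(t),-.162,.085+.055*np.cos(t))-o,d/np.linalg.norm(d))),t) for t in np.arange(-.2,1.3,.005)))
    return best
E
python3 -c "
from ang import *
c=read_camera('wrist');print(ang(c,277.5,239),atd(c,277,239))"
```

```text
(np.float64(0.00215008767504374), np.float64(0.7850000000000008)) [ 0.54262427 -0.10104918  0.12698724]
```

The handle is at about 0.785 rad now. I'll press again from above the stalk, at shear x = −0.110.

Emit:
send_rows --commands '[{"translation": [0, -0.009, 0], "rot": [0, 0, 0], "grip": 0.0}, {"translation": [0, -0.009, 0.005], "rot": [0, 0, 0], "grip": 0.0}, {"translation": [0, 0, 0.012], "rot": [0, 0, 0], "grip": 0.0}, {"translation": [0, 0, 0.01], "rot": [0, 0, 0], "grip": 0.0}, {"translation": [0, 0, 0.006], "rot": [0, 0, 0], "grip": 0.0}]'

```text
t: 13.9
eef_pos: [0.554, -0.0996, 0.1439]
tool_rot: [0.001, 0.759, -0.651, -0.001]
contact_force: [-0.6, 0.2, -0.5]
gripper_width: 0.004
```

Emit:
send_rows --commands '[{"translation": [0, 0, 0.006], "rot": [0, 0, 0], "grip": 0.0}, {"translation": [0, 0, 0.006], "rot": [0, 0, 0], "grip": 0.0}, {"translation": [0, 0, 0.004], "rot": [0, 0, 0], "grip": 0.0}, {"translation": [0, 0, 0.002], "rot": [0, 0, 0], "grip": 0.0}, {"translation": [0, 0, 0.002], "rot": [0, 0, 0], "grip": 0.0}]'

```text
t: 14.32
eef_pos: [0.5552, -0.0999, 0.1265]
tool_rot: [-0.0, 0.759, -0.651, 0.0]
contact_force: [-0.1, -0.3, 1.0]
gripper_width: -0.003
```

```bash
python3 -c "
from sh import *
togo(w(-.110,-.160,.1225),.151)
c=read_camera('wrist'); save(c['pixels'],'w16.png')
"
```

```text
t 14.32 pos [ 0.5552 -0.0999  0.1265] grip -0.2 F [-0.1 -0.3  1. ] q [ 0.22  0.45 -0.2   1.92  0.12  0.78 -1.46]
shift tool now [-0.4 -0.2  4. ] mm; after rot [-0.4 -0.2  4. ] rot [-0.01 -0.    0.09]
```

View pics/w16.png

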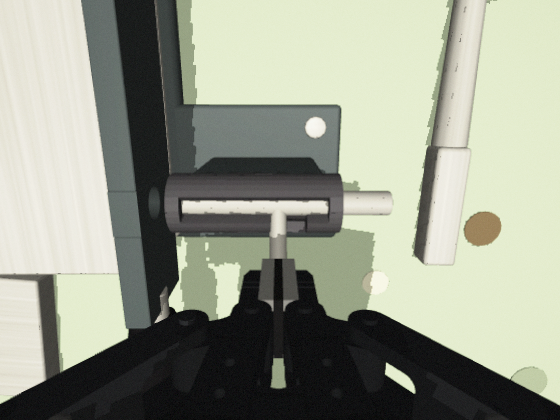

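Emit:
send_rows --commands '[{"translation": [0, 0, 0.002], "rot": [0, 0, 0], "grip": 0.0}, {"translation": [0, 0, 0.002], "rot": [0, 0, 0], "grip": 0.0}, {"translation": [0, 0, 0.001], "rot": [0, 0, 0], "grip": 0.0}, {"translation": [0, 0, 0], "rot": [0, 0, 0], "grip": 0.0}, {"translation": [0, 0, 0], "rot": [0, 0, 0], "grip": 0.0}]'

```text
t: 14.78
eef_pos: [0.5552, -0.0999, 0.1217]
tool_rot: [-0.0, 0.759, -0.651, 0.0]
contact_force: [-0.0, 0.4, 2.5]
gripper_width: 0.001
```

```bash
python3 -c "
from sh import *
togo(w(-.110,-.160,.1225),.151)
c=read_camera('side'); crop(c,'s17.png',240,150,380,255,5)
"
```

```text
t 14.78 pos [ 0.5552 -0.0999  0.1217] grip 0.1 F [-0.   0.4  2.5] q [ 0.22  0.46 -0.2   1.92  0.12  0.77 -1.46]
shift tool now [-0.4 -0.1 -0.8] mm; after rot [-0.4 -0.1 -0.8] rot [-0.01 -0.01  0.1 ]
```

View pics/s17.png

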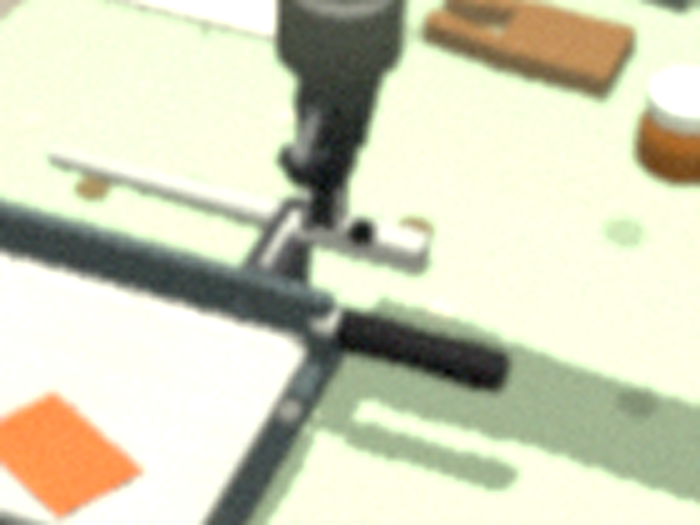

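```bash
python3 -c "
from ang import *
c=read_camera('side');print(ang(c,240+362/5-.4,150+232/5-.4)); print(proj(c,w(-.135,-.162,.108)),proj(c,w(-.124,-.162,.124)))"
```

```text
(np.float64(0.0004204596225626605), np.float64(1.1200000000000012))
[312.26348422 196.24752909] [309.20006548 191.19174072]
```

Emit:
send_rows --commands '[{"translation": [0, 0, 0.001], "rot": [0, 0, 0], "grip": 0.0}, {"translation": [0, 0, 0.001], "rot": [0, 0, 0], "grip": 0.0}, {"translation": [0, 0, 0.001], "rot": [0, 0, 0], "grip": 0.0}, {"translation": [0, 0, 0], "rot": [0, 0, 0], "grip": 0.0}, {"translation": [0, 0, 0], "rot": [0, 0, 0], "grip": 0.0}]'

```text
t: 15.3
eef_pos: [0.5565, -0.0999, 0.1199]
tool_rot: [-0.001, 0.759, -0.651, 0.001]
contact_force: [-1.0, 0.1, 9.9]
gripper_width: 0.001
```

The handle is at about 1.12 rad and now resists, so it's at its end. I'll lift off and check.

Emit:
send_rows --commands '[{"translation": [0, 0, -0.01], "rot": [0, 0, 0], "grip": 0.0}, {"translation": [0, 0, -0.02], "rot": [0, 0, 0], "grip": 0.0}, {"translation": [0, 0, -0.025], "rot": [0, 0, 0], "grip": 0.0}, {"translation": [0, 0, -0.025], "rot": [0, 0, 0], "grip": 0.0}, {"translation": [0, 0, 0], "rot": [0, 0, 0], "grip": 0.0}]'

```text
t: 15.72
eef_pos: [0.5578, -0.1, 0.2037]
tool_rot: [-0.002, 0.759, -0.651, 0.003]
contact_force: [1.1, 0.0, 0.9]
gripper_width: 0.003
```

```bash
python3 -c "
from sh import *
togo(w(-.207,-.097,.2),.151)
c=read_camera('wrist'); save(c['pixels'],'w18.png')
"
```

```text
t 15.72 pos [ 0.5578 -0.1     0.2037] grip 0.2 F [1.1 0.  0.9] q [ 0.23  0.35 -0.21  1.86  0.09  0.93 -1.43]
shift tool now [-64.   99.3   2.8] mm; after rot [-63.9  99.4   3.7] rot [-0.43 -0.11  0.08]
```

View pics/w18.png

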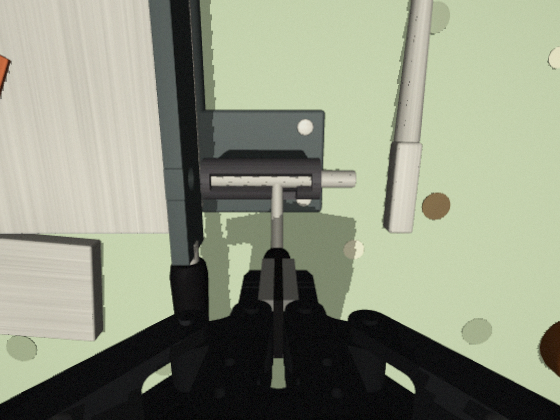

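The knob is parked; its stalk lies down through the notch. Moving to the grip.

Emit:
send_rows --commands '[{"translation": [-0.016, 0.025, 0], "rot": [0, 0, 0], "grip": 0.06}, {"translation": [-0.016, 0.025, 0], "rot": [0, 0, 0], "grip": 0.06}, {"translation": [-0.016, 0.025, 0], "rot": [0, 0, 0], "grip": 0.06}, {"translation": [-0.016, 0.024, 0], "rot": [0, 0, 0], "grip": 0.06}, {"translation": [0, 0, 0], "rot": [0, 0, 0], "grip": 0.06}]'

```text
t: 16.18
eef_pos: [0.4417, -0.0499, 0.1972]
tool_rot: [0.002, 0.76, -0.65, -0.002]
contact_force: [0.3, -0.1, -0.4]
gripper_width: 0.697
```

```bash
python3 -c "
from sh import *
togo(w(-.207,-.097,.088),.151)
c=read_camera('wrist'); save(c['pixels'],'w19.png')
print([proj(c,w(x,-.097,.098)).round(0) for x in(-.144,-.197,-.249)])
from ang import *
print(proj(c,w(-.135,-.162,.108)))
"
```

```text
t 16.18 pos [ 0.4417 -0.0499  0.1972] grip 59.5 F [ 0.3 -0.1 -0.4] q [ 0.2   0.18 -0.25  2.12  0.06  0.86 -1.5 ]
shift tool now [  3.3  -8.5 109.1] mm; after rot [  3.2  -7.9 109.2] rot [0.36 0.05 0.23]
[array([284., 106.]), array([284., 194.]), array([283., 269.])]
[402.51936956  89.0323075 ]
```

View pics/w19.png

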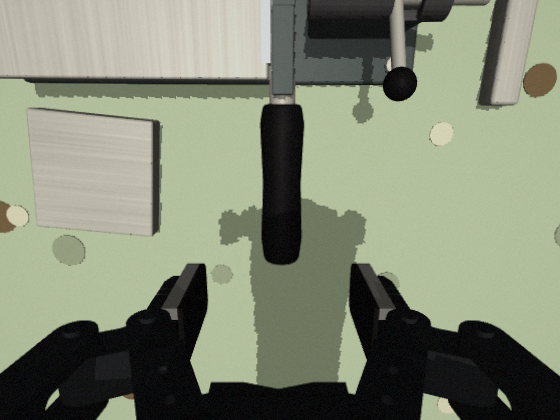

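The grip is at (282,104–264), as predicted, and the knob at (400,83) is parked. Descending on the grip.

Emit:
send_rows --commands '[{"translation": [0.0025, -0.008, 0.02], "rot": [0.2, 0, 0.2], "grip": 0.06}, {"translation": [0, 0, 0.025], "rot": [0, 0, 0], "grip": 0.06}, {"translation": [0, 0, 0.025], "rot": [0, 0, 0], "grip": 0.06}, {"translation": [0, 0, 0.025], "rot": [0, 0, 0], "grip": 0.06}, {"translation": [0, 0, 0.014], "rot": [0, 0, 0], "grip": 0.06}]'

```text
t: 16.65
eef_pos: [0.4555, -0.0532, 0.0869]
tool_rot: [-0.0, 0.758, -0.653, -0.0]
contact_force: [-1.1, 0.1, 0.9]
gripper_width: 0.7
```

Emit:
send_rows --commands '[{"translation": [0, 0, 0], "rot": [0, 0, 0], "grip": 0.06}, {"translation": [0, 0, 0], "rot": [0, 0, 0], "grip": 0.045}, {"translation": [0, 0, 0], "rot": [0, 0, 0], "grip": 0.035}, {"translation": [0, 0, 0], "rot": [0, 0, 0], "grip": 0.035}, {"translation": [0, 0, 0], "rot": [0, 0, 0], "grip": 0.035}]'

```text
t: 17.07
eef_pos: [0.4571, -0.053, 0.0906]
tool_rot: [-0.002, 0.758, -0.653, 0.002]
contact_force: [0.5, 1.3, 0.2]
gripper_width: 0.409
```

```bash
python3 -c "
from sh import *
togo(w(-.207,-.097,.087),.151)
c=read_camera('wrist'); save(c['pixels'],'w20.png')
"
```

```text
t 17.07 pos [ 0.4571 -0.053   0.0906] grip 35.0 F [0.5 1.3 0.2] q [ 0.17  0.37 -0.22  2.18  0.14  0.6  -1.58]
shift tool now [-2.2  6.9  3.6] mm; after rot [-2.2  6.9  3.6] rot [-0.33 -0.03 -0.12]
```

View pics/w20.png

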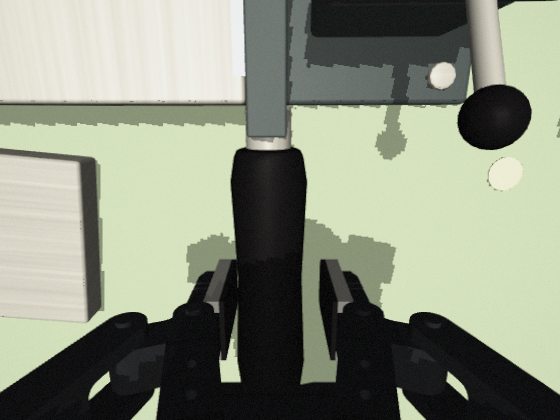

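Emit:
send_rows --commands '[{"translation": [-0.0025, 0.006, 0.004], "rot": [-0.3, 0, 0], "grip": 0.04}, {"translation": [0, 0, 0.004], "rot": [0, 0, 0], "grip": 0.04}, {"translation": [0, 0, 0], "rot": [0, 0, 0], "grip": 0.03}, {"translation": [0, 0, 0], "rot": [0, 0, 0], "grip": 0.015}, {"translation": [0, 0, 0], "rot": [0, 0, 0], "grip": 0.015}]' --force 60

```text
t: 17.53
eef_pos: [0.4491, -0.0509, 0.0813]
tool_rot: [0.001, 0.758, -0.652, -0.001]
contact_force: [-2.3, 1.6, 0.4]
gripper_width: 0.289
```

Emit:
send_rows --commands '[{"translation": [0, 0, 0], "rot": [0, 0, 0], "grip": 0.015}, {"translation": [0, 0, 0], "rot": [0, 0, 0], "grip": 0.015}, {"translation": [0, 0, -0.005], "rot": [0, 0, 0], "grip": 0.015}, {"translation": [0, -0.0002, -0.008], "rot": [0, 0, 0], "grip": 0.015}, {"translation": [0, -0.0005, -0.008], "rot": [0, 0, 0], "grip": 0.015}]'

```text
t: 17.95
eef_pos: [0.4499, -0.0508, 0.1027]
tool_rot: [0.001, 0.758, -0.652, -0.001]
contact_force: [-0.9, 3.1, -7.1]
gripper_width: 0.289
```

```bash
python3 -c "
from sh import *
togo(w(-.207,-.097,.087),.151)
c=read_camera('wrist'); save(c['pixels'],'w21.png')
"
```

```text
t 17.95 pos [ 0.4499 -0.0508  0.1027] grip 24.7 F [-0.9  3.1 -7.1] q [ 0.17  0.34 -0.23  2.18  0.13  0.63 -1.57]
shift tool now [ 1.  -0.  15.7] mm; after rot [ 1.   0.1 15.7] rot [ 0.21  0.04 -0.08]
```

View pics/w21.png

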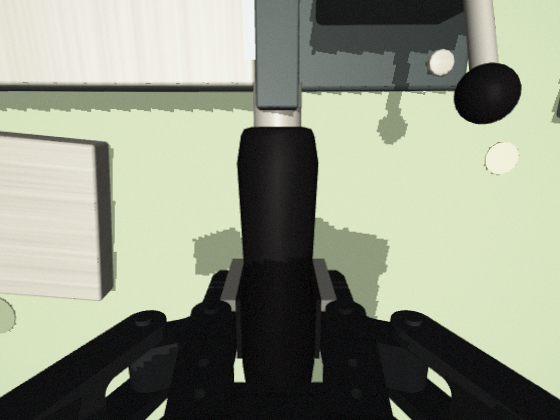

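It's held, with the lever starting to rise against 7 N. I'll follow the arc.

Emit:
send_rows --commands '[{"translation": [0, -0.0009, -0.0125], "rot": [-0.9, 0, 0], "grip": 0.015}, {"translation": [0, -0.0012, -0.0124], "rot": [-0.9, 0, 0], "grip": 0.015}, {"translation": [0, -0.0015, -0.0124], "rot": [-0.9, 0, 0], "grip": 0.015}, {"translation": [0, -0.0018, -0.0124], "rot": [-0.9, 0, 0], "grip": 0.015}, {"translation": [0, -0.0021, -0.0123], "rot": [-0.9, 0, 0], "grip": 0.015}]'

```text
t: 18.42
eef_pos: [0.4604, -0.0492, 0.1654]
tool_rot: [0.03, 0.757, -0.652, -0.026]
contact_force: [2.1, 3.5, -8.9]
gripper_width: 0.289
```

```bash
cat > lev.py <<'E'
from sh import *
import sys
o=get_obs(); togo(w(-.207,-.097,.087),.151)
b=o['eef_pos']-[.64,.0752,0]; a=.151
x=b[0]*np.cos(a)+b[1]*np.sin(a); y=-b[0]*np.sin(a)+b[1]*np.cos(a); z=b[2]+.002
print("shear",x.round(4),y.round(4),"r",np.hypot(x-.105,z-.085).round(4),"th",np.arctan2(z-.085,.105-x).round(3))
for n in ("wrist","side"): c=read_camera(n); save(c['pixels'],f"{n}_{sys.argv[1]}.png")
E
python3 lev.py a
```

```text
t 18.42 pos [ 0.4604 -0.0492  0.1654] grip 24.6 F [ 2.1  3.5 -8.9] q [ 0.17  0.29 -0.24  2.06  0.1   0.88 -1.55]
shift tool now [ 1.1  4.5 79. ] mm; after rot [ 1.  10.7 78.4] rot [ 4.56  0.04 -0.1 ]
shear -0.1963 -0.096 r 0.3123 th 0.267
```

View pics/wrist_a.png

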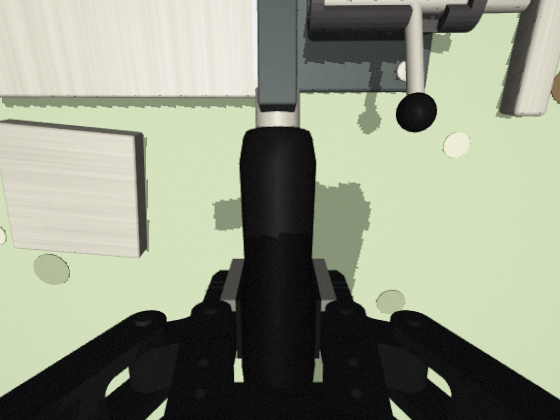

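The arc matches (r 0.312, θ 0.267) and the knob is still parked. Continuing.

Emit:
send_rows --commands '[{"translation": [0, -0.0024, -0.0123], "rot": [-0.9, 0, 0], "grip": 0.015}, {"translation": [0, -0.0027, -0.0122], "rot": [-0.9, 0, 0], "grip": 0.015}, {"translation": [0, -0.003, -0.0121], "rot": [-0.9, 0, 0], "grip": 0.015}, {"translation": [0, -0.0033, -0.0121], "rot": [-0.9, 0, 0], "grip": 0.015}, {"translation": [0, -0.0036, -0.012], "rot": [-0.9, 0, 0], "grip": 0.015}]'

```text
t: 18.93
eef_pos: [0.4825, -0.0458, 0.2236]
tool_rot: [0.059, 0.756, -0.65, -0.051]
contact_force: [4.6, 4.6, -11.2]
gripper_width: 0.289
```

Emit:
send_rows --commands '[{"translation": [0, -0.0039, -0.0119], "rot": [-0.9, 0, 0], "grip": 0.015}, {"translation": [0, -0.0042, -0.0118], "rot": [-0.9, 0, 0], "grip": 0.015}, {"translation": [0, -0.0044, -0.0117], "rot": [-0.9, 0, 0], "grip": 0.015}, {"translation": [0, -0.0047, -0.0116], "rot": [-0.9, 0, 0], "grip": 0.015}, {"translation": [0, -0.0025, -0.006], "rot": [-0.4, 0, 0], "grip": 0.015}]'

```text
t: 19.35
eef_pos: [0.5119, -0.0413, 0.2719]
tool_rot: [0.085, 0.753, -0.648, -0.074]
contact_force: [3.6, 5.0, -11.0]
gripper_width: 0.291
```

```bash
python3 lev.py b
```

```text
t 19.35 pos [ 0.5119 -0.0413  0.2719] grip 24.8 F [  3.6   5.  -11. ] q [ 0.13  0.32 -0.23  1.75  0.09  1.3  -1.55]
shift tool now [  1.4  19.8 194.3] mm; after rot [  1.1  62.8 184.9] rot [12.94  0.07 -0.08]
shear -0.1442 -0.0959 r 0.3127 th 0.649
```

View pics/side_b.png

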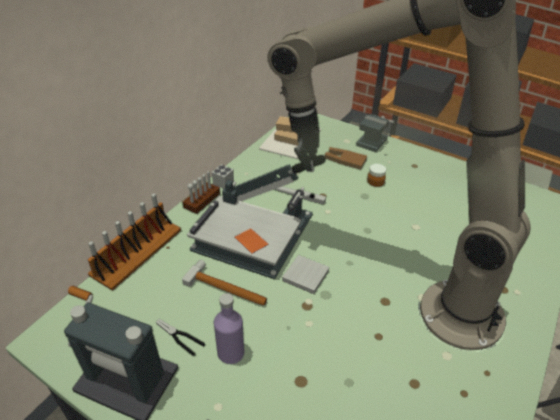

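View pics/wrist_b.png

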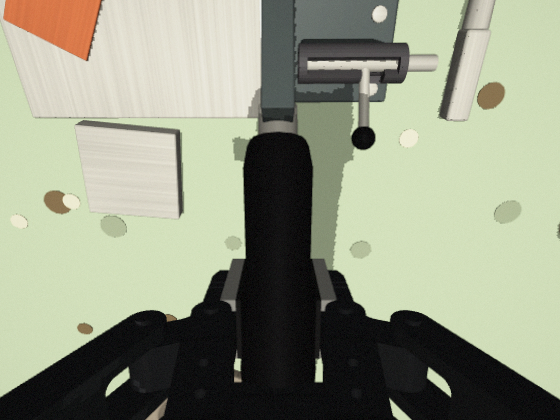

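θ is about 0.65. I'll go the last 30 mm gently up to the stop.

Emit:
send_rows --commands '[{"translation": [0, -0.0044, -0.0092], "rot": [-0.5, 0, 0], "grip": 0.015}, {"translation": [0, -0.0045, -0.0092], "rot": [-0.5, 0, 0], "grip": 0.015}, {"translation": [0, -0.0028, -0.0053], "rot": [-0.3, 0, 0], "grip": 0.015}, {"translation": [0, -0.0019, -0.0035], "rot": [0, 0, 0], "grip": 0.015}, {"translation": [0, 0, 0], "rot": [0, 0, 0], "grip": 0.015}]'

```text
t: 19.87
eef_pos: [0.5301, -0.0386, 0.2943]
tool_rot: [0.094, 0.752, -0.647, -0.082]
contact_force: [2.9, 5.3, -7.8]
gripper_width: 0.285
```

```bash
python3 lev.py c
```

```text
t 19.87 pos [ 0.5301 -0.0386  0.2943] grip 24.4 F [ 2.9  5.3 -7.8] q [ 0.12  0.35 -0.23  1.67  0.09  1.38 -1.55]
shift tool now [  1.4  27.3 220.9] mm; after rot [  1.1  81.2 207.3] rot [14.34  0.07 -0.08]
shear -0.1258 -0.0959 r 0.3129 th 0.741
```

Emit:
send_rows --commands '[{"translation": [0, -0.001, -0.0017], "rot": [0, 0, 0], "grip": 0.015}, {"translation": [0, -0.001, -0.0017], "rot": [0, 0, 0], "grip": 0.015}, {"translation": [0, -0.0005, -0.0009], "rot": [0, 0, 0], "grip": 0.015}, {"translation": [0, 0, 0], "rot": [0, 0, 0], "grip": 0.015}, {"translation": [0, 0, 0], "rot": [0, 0, 0], "grip": 0.015}]'

```text
t: 20.38
eef_pos: [0.5327, -0.0381, 0.2973]
tool_rot: [0.095, 0.752, -0.647, -0.082]
contact_force: [2.2, 5.4, -10.0]
gripper_width: 0.288
```

```bash
python3 lev.py d
```

```text
t 20.38 pos [ 0.5327 -0.0381  0.2973] grip 24.6 F [  2.2   5.4 -10. ] q [ 0.12  0.35 -0.23  1.66  0.09  1.39 -1.55]
shift tool now [  1.5  29.  224.5] mm; after rot [  1.1  83.9 210.3] rot [14.4   0.08 -0.08]
shear -0.1231 -0.0959 r 0.3129 th 0.754
```

Emit:
send_rows --commands '[{"translation": [0, -0.001, -0.0017], "rot": [0, 0, 0], "grip": 0.015}, {"translation": [0, -0.001, -0.0017], "rot": [0, 0, 0], "grip": 0.015}, {"translation": [0, 0, 0], "rot": [0, 0, 0], "grip": 0.015}, {"translation": [0, 0, 0], "rot": [0, 0, 0], "grip": 0.015}, {"translation": [0, 0, 0], "rot": [0, 0, 0], "grip": 0.015}]'

```text
t: 20.9
eef_pos: [0.5336, -0.038, 0.2982]
tool_rot: [0.096, 0.752, -0.647, -0.084]
contact_force: [-1.8, 4.8, -18.5]
gripper_width: 0.286
```

```bash
python3 lev.py e
```

```text
t 20.9 pos [ 0.5336 -0.038   0.2982] grip 24.5 F [ -1.8   4.8 -18.5] q [ 0.12  0.35 -0.23  1.65  0.09  1.4  -1.55]
shift tool now [  1.6  28.4 225.8] mm; after rot [  1.1  84.8 211.2] rot [14.7   0.11 -0.09]
shear -0.1222 -0.0959 r 0.313 th 0.758
```

View pics/wrist_e.png

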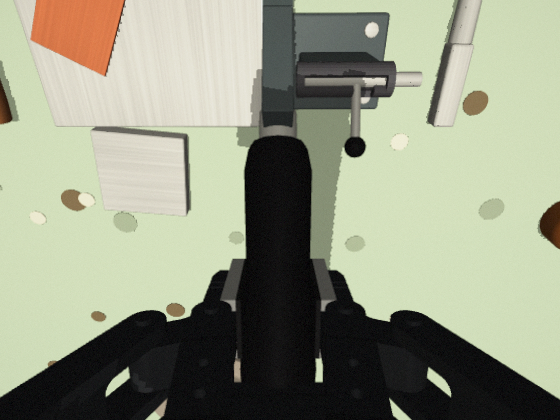

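The stop is reached: force doubled and motion stalled at 0.758. Releasing and backing off.

Emit:
send_rows --commands '[{"translation": [0, 0.001, 0.002], "rot": [0, 0, 0], "grip": 0.06}, {"translation": [0, 0, 0], "rot": [0, 0, 0], "grip": 0.06}, {"translation": [0, 0, 0], "rot": [0, 0, 0], "grip": 0.06}, {"translation": [0, 0, 0], "rot": [0, 0, 0], "grip": 0.06}, {"translation": [0, 0, 0], "rot": [0, 0, 0], "grip": 0.06}]'

```text
t: 21.42
eef_pos: [0.535, -0.0392, 0.3]
tool_rot: [0.095, 0.752, -0.648, -0.081]
contact_force: [-0.6, -0.3, -0.2]
gripper_width: 0.699
```

Emit:
send_rows --commands '[{"translation": [0, 0, -0.015], "rot": [0, 0, 0], "grip": 0.06}, {"translation": [0, 0, -0.025], "rot": [0, 0, 0], "grip": 0.06}, {"translation": [0, 0, -0.025], "rot": [0, 0, 0], "grip": 0.06}, {"translation": [0, 0, -0.025], "rot": [0, 0, 0], "grip": 0.06}, {"translation": [0, 0, 0], "rot": [0, 0, 0], "grip": 0.06}]'

```text
t: 21.83
eef_pos: [0.5592, -0.035, 0.3915]
tool_rot: [0.092, 0.752, -0.648, -0.078]
contact_force: [1.4, 0.3, 0.1]
gripper_width: 0.702
```

```bash
python3 - <<'E'
from ang import *
o=get_obs();print(o["eef_pos"],o["contact_force"],np.abs(o["joint_vel"]).max())
s=read_camera("side"); crop(s,"s_f.png",200,130,360,250,5)
c=read_camera("wrist"); save(c["pixels"],"w_f.png")
for t in (.68,.75):
    for r in(.25,.354):
        print(t,r,((proj(s,w(.105-r*np.cos(t),-.097,.085+r*np.sin(t)))-[200,130])*5).round(0),proj(c,w(.105-r*np.cos(t),-.097,.085+r*np.sin(t))).round(0))
E
```

```text
[ 0.55921396 -0.03503623  0.39149804] [1.41488889 0.28558903 0.12696547] 0.09053944036745307
0.68 0.25 [461. 189.] [278. 147.]
0.68 0.354 [604. 126.] [279. 295.]
0.75 0.25 [442. 165.] [278. 137.]
0.75 0.354 [578.  89.] [279. 296.]
```

View pics/s_f.png

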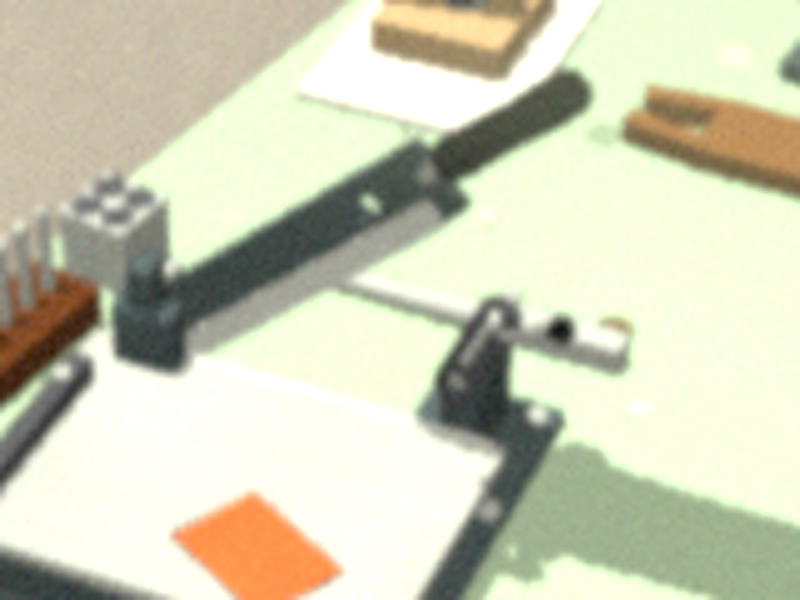

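View pics/w_f.png

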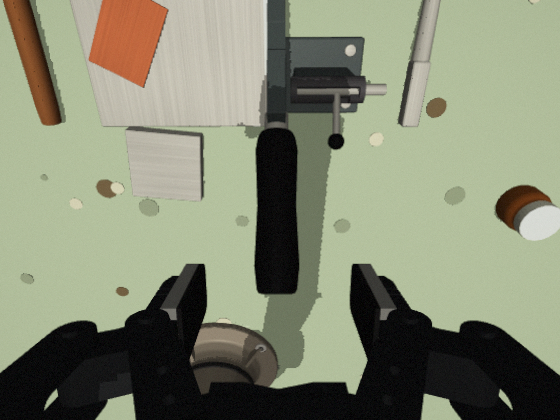

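The lever end at (577,88) in the side crop matches 0.75 rad (predicted (578,89)). The knob at (562,330) is parked and the gripper is clear. I'll settle, then hand in.

Emit:
send_rows --commands '[{"translation": [0, 0, -0.02], "rot": [0, 0, 0], "grip": 0.06}, {"translation": [0, 0, 0], "rot": [0, 0, 0], "grip": 0.06}, {"translation": [0, 0, 0], "rot": [0, 0, 0], "grip": 0.06}, {"translation": [0, 0, 0], "rot": [0, 0, 0], "grip": 0.06}, {"translation": [0, 0, 0], "rot": [0, 0, 0], "grip": 0.06}]'

```text
t: 22.35
eef_pos: [0.561, -0.0347, 0.4044]
tool_rot: [0.096, 0.752, -0.647, -0.082]
contact_force: [-0.5, -0.1, 0.1]
gripper_width: 0.703
```

```bash
python3 - <<'E'
from ang import *
s=read_camera("side"); print(ang(s,200+562/5-.4,130+330/5-.4)); print(get_obs()["contact_force"])
print(hand_in())
E
```

```text
(np.float64(0.00010214737021249567), np.float64(1.0950000000000013))
[0.65884041 0.59589794 0.27195065]
the job is handed in; nothing more can be done
None
```

The bolt is parked in its notch and the lever stands open at its stop. I handed the job in at about 22 s of the allowed 58 s; the hand-in gives no verdict.

- **Parking the bolt:** The first try failed: the knob slipped out of the grip while turning and the bolt sprang back to locked. On the second I pulled the bolt about 31 mm and got the handle to about 0.6 rad. The knob began to slip again, so I let the notch wall hold it and pushed it down with closed fingers.
- **Pressing too far out:** One of those pushes landed on the knob's outer side and reached about 60 N at the wrist, under the 120 N limit. It came from the closed fingertips, which I assumed are outside the 40 N limit on the arm and gripper body; I did not confirm that.
- **Raising the lever:** I lifted it by the grip along its arc until the force rose from 10 N to about 19 N and it stopped moving, then released it and backed away.

**Last checks:**
- **Lever:** the side picture put its end where 0.75 rad predicts, and the gripper read 0.758 rad while holding it.
- **Bolt handle:** I read it at about 1.10 rad in the side picture, against 1.12 rad just before the last press and 1.15 rad at the end of travel. That is within my picture-reading accuracy. The bolt was still drawn and against the notch wall.
- **Robot:** it touched nothing, with less than 1 N at the wrist.
- **Other tools:** the copper sheet and the tools visible in the last pictures looked unmoved; I did not measure them.

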